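# Draw two tiles from the foot of the tile magazine

### The arm

A 6-joint arm with a two-finger parallel gripper is mounted at the origin on a cart in front of the work surface, level with it; the furniture and walls round the work are solid. World frame = base frame: x ahead of the robot, y to its left, z up, the work surface at z = 0. Lengths are in m, angles in degrees, forces in N, time in s.
With the tool pointing down it reaches from about 0.4 to 0.825 m from the base axis. Payload 7 kg.
Tool frame: the origin (TCP) lies on the mounting face of the last link; the fingertips stand 178 mm ahead of it and the grasp point (between the pads) lies 159 mm ahead of it; z points along the fingers, y is the direction in which the jaws open and shut (so a half turn about z gives the same grasp; the last joint's range is limited). The gripper opens to 88 mm and grips with 3 to 60 N. Pads are 19 mm wide; open, the fingers measure 130 mm over their backs; the gripper's body (78 mm by 193 mm) begins 47 mm behind the grasp point.
Start: joints at [-48.237, 20.546, 0.682, 0, -70.136, -16.507], TCP at [0.288, -0.61, 0.405] pointing down, gripper open.
Joint ranges: [-176.03, 176.03], [-82.01, 121.73], [-58.28, 71.71], [-173.87, 95.51], [-174.79, -0.11], [-173.66, 173.66]. Speed limits (degrees/s): [136.94, 136.94, 172.46, 180, 180, 180].

### API

Orientations are given as [roll, pitch, yaw] about the fixed x, y, z axes, in that order (R = Rz(yaw) Ry(pitch) Rx(roll)).
In Python, from plant import r gives the robot as it stands. The module is installed in compiled form; this text tells all that it offers.
- The arm moves only by the tool carry_out, never from a script. Its argument "plan" is a list of rows, each a list of 3 entries, a list of its own where there are three numbers: the shift along the tool's x, y, z in m, then the turn, a rotation vector about the tool's x, y, z in degrees, then the closure in counts, from 0 (fully open) to 255 (shut). In form: [[[x, y, z], [ax, ay, az], hand], ...]. A call has 1 to 12 rows; each row shifts and turns the commanded pose from where the row before left it, along the tool's axes as they then stand; what a row does not reach is not made up. A row lasts 1/12 s, in which the tool goes at most 41.7 mm and 7.16 degrees, less where a joint would pass 70% of its speed; a pose out of reach is approached as far as the arm can. A call is refused whole if a number of a shift passes 0.0417 or a number of a turn 7.16, either way. A call with a gripper value outside its range is refused whole. The fingers move at their own pace and stop on an object; "grip_force" is the grip in N (left out, the last holds). Time passes only in rows, so rows that do not move let the fingers close. It gives the time, the measured TCP pose, the force and the opening at its end, in the units of the state.
- r.get_state(): the state, without advancing time (a new reading comes with each control period).
- r.capture(name): name is "side" or "top"; returns the picture (384x512x3 uint8, red, green, blue); there is no depth.
- r.get_calibration(name): a dict with "K" (3x3 intrinsics, pixels), "D" ([k1, k2, p1, p2, k3] as OpenCV has them; the pictures are not rectified), "rvec" (rotation vector, rad) and "tvec" (3), from world to camera coordinates, as OpenCV has them. Camera axes: x right, y down, z forward; pixel columns grow to the right and rows downward; lengths in m; the calibration is good to about 2 mm. A picture is of the moment at which its call begins. get_calibration takes no time and is no camera call.
- r.close_job(): hands the job in, once; it reports no verdict.
The state is a dict: "time_s": time; "joints": joint angles; "qd": joint speeds; "joint_torque": joint torques, N m; "tcp_pos": TCP position; "eef_rot": TCP orientation; "contact_force": force on the tool from outside, world axes, zero at the start; "moment": the same for the moment, N m; "gripper_width": finger opening in m.
Only numpy, scipy, OpenCV 4.12 (cv2) and the standard library are available. Lean on these libraries where they do the work, as an engineer would, in place of code of your own. Each camera call takes 0.05 s, during which the arm holds its last target. There are 200 camera calls.

### The job

Take the two lowest terracotta tiles one after the other out of the outlet at the foot of the magazine, letting the stack drop down between them, and lay each one, without dropping it, flat on the ware board, the two side by side. Never lift the two upper tiles; they must stay in the magazine, sunk down to its sole. Leave the plaster stamp where it stands.

Things in the scene. Friction and masses are not known exactly. Their poses are not given: they have to be found in the camera images.
- magazine: Plywood shaft, open at the top, 120 (x) x 136 (y) x 151 mm high, holding a stack of four loose tiles lying flat. Origin: centre of its underside; z up, +y points out of the outlet. Inside 67 (x) by 106 mm (y): 1.5 mm play at each side of a tile, 3 mm at each end. Walls' outer faces at x = +-39.5 mm, rails out to +-45.5 mm (z 12 to 32 and 124 to 136). Fixed.
- mag_sole (a point): Point on top of the sole that the stack rests on, 40 mm above the magazine's origin. Sole: 56 mm wide (x), from y = -35 to +58 mm; a 12 mm thick base board, 120 x 136 mm, lies below. When the lowest tile has left, the rest drops 24 mm onto the sole.
- mag_outlet (a point): Middle of the outlet face, y = +58 mm, at half the lowest tile's height. Two lips (y = 53 to 58, starting 70 mm above the origin) hold back the upper tiles; the lowest slides out below them with 5 to 12 N. Below the lips the walls end at y = +52. Once pushed from the back, the tile's end sticks out 8 to 13 mm: pinch it across its 64 mm width, fingers tilted 45 degrees, hand leaning away (+y).
- mag_back (a point): Middle of the back face, y = -58 mm, at half the lowest tile's height. A slot 52 mm wide (x), open over the whole height, bares the back ends of all tiles (near y = -50 mm). A closed fingertip tilted 45 degrees, hand leaning away (-y), foremost edge 6 mm above the sole, pushes the lowest tile about 17 mm before the finger meets the next tile, held by the lips: the force then rises. It may stick at first.
- tile_a_center (a point): Centre of the lowest tile. Tiles: terracotta, 64 (x) x 100 (y) x 24 mm (z), about 0.2 kg, edges slightly rounded, all four alike; each one's axes are along the magazine's at the start.
- tile_b_center (a point): Centre of the second tile from below, like the first.
- tile_c_center (a point): Centre of the third tile from below; stays in the magazine.
- tile_d_center (a point): Centre of the uppermost tile; stays in the magazine.
- tile_a: The lowest tile; origin at the centre of its underside.
- tile_b: The second tile; origin at the centre of its underside.
- ware_board: Fixed pale wooden board, 220 (x) x 150 (y) mm, its top 18 mm above the table, to the left of the magazine. Origin: centre of its underside, on the table; z up.
- pinch_pot: Bystander, fixed: clay cup, 72 mm across, 64 mm high; origin under its centre.
- stamp: Bystander: pale plaster stamp, 31 mm across, 53 mm high, standing; origin under its centre.
Things that resemble listed ones, but are neither listed nor needed, are in the scene too. What is shaped like the part that bears tile_c_center but blue is not meant.

How it is judged (in metres and radians):
On the way, in this order (a step that is already met when the one before it is completed fails the run):
1. the lowest tile is out of the outlet and the stack has dropped onto the sole (y of tile_a_center in the frame of magazine above 0.105 m and x of tile_b_center in the frame of magazine between -0.008 and 0.008 m and y of tile_b_center in the frame of magazine between -0.008 and 0.008 m and z of tile_b_center in the frame of magazine between 0.047 and 0.057 m and angle between each of tile_b_center, tile_c_center's own z axis and vertical below 0.08 rad and x of tile_c_center in the frame of magazine between -0.008 and 0.008 m and y of tile_c_center in the frame of magazine between -0.008 and 0.008 m and z of tile_c_center in the frame of magazine between 0.071 and 0.081 m), for 0.1 s.
2. the first tile lies on the ware board (x of tile_a_center in the frame of ware_board between -0.08 and 0.08 m and y of tile_a_center in the frame of ware_board between -0.048 and 0.048 m and z of tile_a_center in the frame of ware_board between 0.026 and 0.034 m and angle between tile_a_center's own z axis and vertical below 0.1 rad and linear speed of tile_a below 0.02 m/s and x of tile_b_center in the frame of magazine between -0.008 and 0.008 m and y of tile_b_center in the frame of magazine between -0.008 and 0.008 m and z of tile_b_center in the frame of magazine between 0.047 and 0.057 m and angle between tile_b_center's own z axis and vertical below 0.08 rad), for 0.2 s.
3. the second tile is out of the outlet and the stack has dropped again (y of tile_b_center in the frame of magazine above 0.105 m and x of tile_c_center in the frame of magazine between -0.008 and 0.008 m and y of tile_c_center in the frame of magazine between -0.008 and 0.008 m and z of tile_c_center in the frame of magazine between 0.047 and 0.057 m and angle between each of tile_c_center, tile_d_center's own z axis and vertical below 0.08 rad and x of tile_d_center in the frame of magazine between -0.008 and 0.008 m and y of tile_d_center in the frame of magazine between -0.008 and 0.008 m and z of tile_d_center in the frame of magazine between 0.071 and 0.081 m and x of tile_a_center in the frame of ware_board between -0.08 and 0.08 m and y of tile_a_center in the frame of ware_board between -0.048 and 0.048 m and z of tile_a_center in the frame of ware_board between 0.026 and 0.034 m and angle between tile_a_center's own z axis and vertical below 0.1 rad and linear speed of tile_a below 0.02 m/s), for 0.1 s.
At the end, for the whole second after the job is handed in: The two tiles drawn lie flat (within 0.1 rad) and at rest on the ware board, centres within 80 mm (board x) and 48 mm (board y) of its middle, more than 60 mm apart; the two others lie flat in the magazine, one on the sole, one on top of it (within 5 mm of height) (x of tile_a_center in the frame of ware_board between -0.08 and 0.08 m and y of tile_a_center in the frame of ware_board between -0.048 and 0.048 m and z of tile_a_center in the frame of ware_board between 0.026 and 0.034 m and angle between each of tile_a_center, tile_b_center's own z axis and vertical below 0.1 rad and linear speed of each of tile_a, tile_b below 0.02 m/s and x of tile_b_center in the frame of ware_board between -0.08 and 0.08 m and y of tile_b_center in the frame of ware_board between -0.048 and 0.048 m and z of tile_b_center in the frame of ware_board between 0.026 and 0.034 m and horizontal distance between tile_a_center and tile_b_center above 0.06 m and x of tile_c_center in the frame of magazine between -0.008 and 0.008 m and y of tile_c_center in the frame of magazine between -0.008 and 0.008 m and z of tile_c_center in the frame of magazine between 0.047 and 0.057 m and angle between each of tile_c_center, tile_d_center's own z axis and vertical below 0.08 rad and x of tile_d_center in the frame of magazine between -0.008 and 0.008 m and y of tile_d_center in the frame of magazine between -0.008 and 0.008 m and z of tile_d_center in the frame of magazine between 0.071 and 0.081 m); the robot touches nothing.
It fails at once if one of the two upper tiles is lifted (z of tile_c_center in the frame of magazine above 0.112 m or z of tile_d_center in the frame of magazine above 0.136 m).
It fails at once if a drawn tile is dropped (free fall of more than about 3 cm) ((linear speed of tile_a above 0.8 m/s and contact force between the fingers and tile_a below 0.05 N) or (linear speed of tile_b above 0.8 m/s and contact force between the fingers and tile_b below 0.05 N)).
It fails at once if the stamp is moved by more than 2 cm (distance of stamp from where it was at the start of the episode above 0.02 m).
It also fails if it takes over 72 s, if anything falls off the work surface, if the arm or the gripper's body presses on something with over 40 N, if the wrist force passes 120 N, or if a joint passes its speed limit or range.

## Working session

There is one attempt and no reset: what is moved stays moved. The work goes in short steps, Python scripts to look and compute and a tool call to move; the robot and the scene stay as the last step left them, time stands still between calls to the robot, and variables do not carry over. Pictures are saved under pics/ and viewed, about 8 in all and at most 12, crops included, and the job is handed in when it is done.

Besides the shell and the picture viewer there is one more tool, called after "Emit:" as name([rows], argument=value, ...), one row to a line, values as JSON. carry_out: Moves the arm, as the interface text tells. Its arguments: {"type":"object","properties":{"plan":{"type":"array","items":{"type":"array"}},"grip_force":{"type":"number"}},"required":["plan"]}

```bash
mkdir -p pics; python3 - <<'E'
from plant import r
import cv2
for n in("side","top"):
    im=r.capture(n); cv2.imwrite(f"pics/{n}0.png",im[:,:,::-1])
    c=r.get_calibration(n); print({k:__import__('numpy').round(v,4).tolist() for k,v in c.items()})
print(r.get_state())
E
```

```text
{'K': [[385.5631, 0.0, 262.9512], [0.0, 385.5631, 186.2415], [0.0, 0.0, 1.0]], 'D': [0.0327, 0.0, 0.0, 0.0, 0.0], 'rvec': [2.0831, -0.0313, 0.035], 'tvec': [-0.574, 0.2082, 0.9191]}
{'K': [[446.993, 0.0, 256.6246], [0.0, 446.993, 184.5498], [0.0, 0.0, 1.0]], 'D': [-0.1308, 0.0, 0.0, 0.0, 0.0], 'rvec': [2.1444, -2.142, 0.1706], 'tvec': [0.1933, 0.5767, 1.2284]}
{'time_s': 0.1, 'joints': array([-4.82377598e+01,  2.05872663e+01,  6.40150971e-01, -1.52677652e-02,
       -7.01328231e+01, -1.65075009e+01]), 'qd': array([-0.0080056 , -0.18249358,  0.1181512 ,  0.00378805,  0.005177  ,
       -0.03921653]), 'joint_torque': array([-4.19662902e-04, -5.84163666e+01,  2.93751723e+01,  7.01548576e+00,
        1.01069076e-02, -5.22860773e-05]), 'tcp_pos': array([ 0.28792209, -0.61034577,  0.40383323]), 'eef_rot': array([ 1.79919278e+02, -8.95367828e-03, -1.54750453e+02]), 'contact_force': array([0.35599573, 0.86323609, 0.41392115]), 'moment': array([-0.01726128,  0.01922508,  0.01741848]), 'gripper_width': 0.0878726853624582}
```

View pics/side0.png

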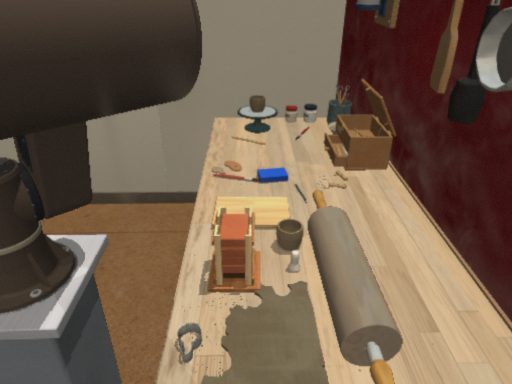

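View pics/top0.png

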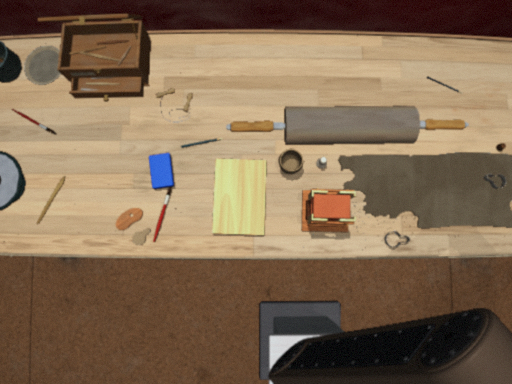

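Side view: magazine at about (236,245), ware board behind it at (250,210), pot at (290,234), stamp at (295,260). The top view shows the board at (240,197), the magazine at (328,211) and the stamp at (322,162). I'll zoom in to see the outlet direction.

```bash
python3 - <<'E'
import cv2,numpy as np
a=cv2.imread("pics/side0.png")[190:300,190:310]; b=cv2.imread("pics/top0.png")[140:245,205:365]
a=cv2.resize(a,None,fx=5,fy=5,interpolation=2); cv2.imwrite("pics/c1.png",a)
cv2.imwrite("pics/c2.png",cv2.resize(b,None,fx=5,fy=5,interpolation=2))
E
```

```text
(no output)
```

View pics/c1.png

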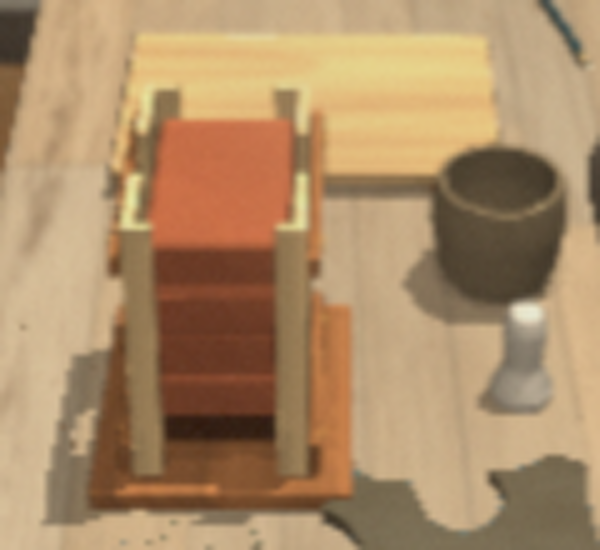

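View pics/c2.png

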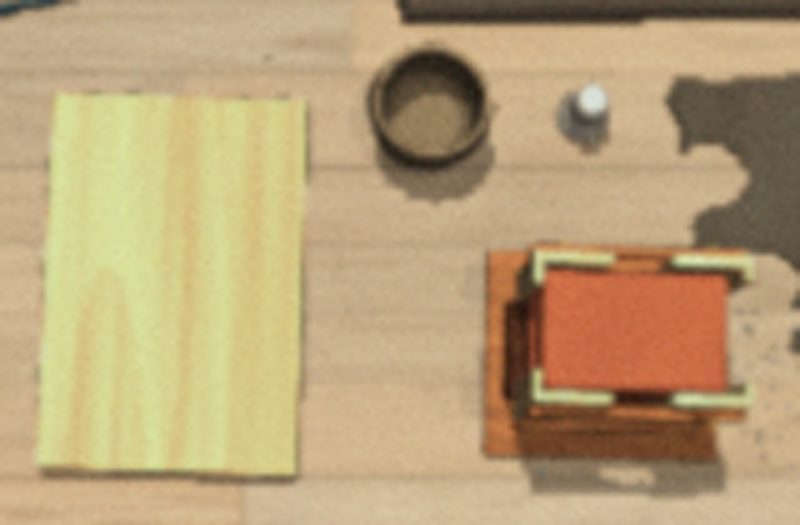

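The back (full-height slot, recessed sole) faces -y and the side camera, so the outlet faces +y, toward the board. Next I'll measure poses.

```bash
cat > h.py <<'E'
import cv2,numpy as np
from plant import r
from scipy.spatial.transform import Rotation as Ro
def ray(n,uv,z):
    c=r.get_calibration(n);R=cv2.Rodrigues(np.array(c["rvec"],float))[0];t=np.array(c["tvec"],float)
    p=cv2.undistortPoints(np.array(uv,float).reshape(-1,1,2),np.array(c["K"]),np.array(c["D"]))[:,0]
    d=np.c_[p,np.ones(len(p))]@R; C=-R.T@t
    return C+d*((z-C[2])/d[:,2])[:,None]
def proj(n,P):
    c=r.get_calibration(n);return cv2.projectPoints(np.array(P,float),np.array(c["rvec"],float),np.array(c["tvec"],float),np.array(c["K"]),np.array(c["D"]))[0][:,0]
def rect(n,mask,z):
    cs=cv2.findContours(mask.astype(np.uint8),0,1)[0];c=max(cs,key=cv2.contourArea)
    P=ray(n,c[:,0],z)[:,:2].astype(np.float32);q=cv2.minAreaRect(P*1000);return q,cv2.boundingRect(c)
def st():
    s=r.get_state();print(s['time_s'],s['tcp_pos'].round(4),s['eef_rot'].round(2),s['contact_force'].round(1),s['gripper_width'].round(4),s['joints'].round(1))
E
python3 - <<'E'
from h import *
im=cv2.imread("pics/top0.png");h=cv2.cvtColor(im,cv2.COLOR_BGR2HSV).astype(int);H,S,V=h[...,0],h[...,1],h[...,2]
print(im[200,240],im[210,330],h[200,240],h[210,330],h[192,314],h[225,307],h[190,330])
win=np.zeros(H.shape,bool);win[180:240,295:365]=1
print("tile",rect("top",win&(H<9)&(S>165)&(V>150),.136))
wb=np.zeros(H.shape,bool);wb[145:245,205:275]=1
print("board",rect("top",wb&(H>20)&(S>95)&(V>150),.018))
rim=win&(H>20)&(H<40)&(V>150)&(S<140)
print("all rim",rect("top",cv2.morphologyEx(rim.astype(np.uint8),3,np.ones((25,25))),.151))
f=lambda x,y:(205+(x+.5)/5-.5,140+(y+.5)/5-.5)
print("rim corners",ray("top",[f(534,250),f(535,404),f(753,257),f(749,407)],.151).round(4))
print("base left",ray("top",[f(487,250),f(485,458)],.012).round(4))
g=lambda x,y:(190+(x+.5)/5-.5,190+(y+.5)/5-.5)
print("side base front",ray("side",[g(90,498),g(352,490)],.012).round(4))
print("side top tile corners",ray("side",[g(152,247),g(280,247),g(163,120),g(294,120)],.136).round(4))
print("pot,stamp",ray("top",[f(432,105)],.064).round(3),ray("top",[f(592,100)],.053).round(3),ray("side",[g(520,400)],0).round(3))
E
```

```text
[142 209 214] [ 68 107 199] [ 28  86 214] [  9 168 199] [ 27  82 143] [ 12 173 140] [ 12 156 176]
tile (((497.3869323730469, -5.183629035949707), (7.96152400970459, 16.020299911499023), 88.70140838623047), (331, 206, 4, 7))
board (((558.1600952148438, 239.1982879638672), (190.30506896972656, 17.53696632385254), 0.3066762089729309), (238, 160, 7, 66))
all rim (((505.35308837890625, -5.443813323974609), (113.28649139404297, 78.68675231933594), 88.40605163574219), (312, 190, 44, 32))
rim corners [[ 0.5467  0.0517  0.151 ]
 [ 0.4664  0.0525  0.151 ]
 [ 0.5431 -0.0637  0.151 ]
 [ 0.4645 -0.0592  0.151 ]]
base left [[0.5667 0.0613 0.012 ]
 [0.4456 0.0641 0.012 ]]
side base front [[ 0.4475 -0.0739  0.012 ]
 [ 0.5649 -0.072   0.012 ]]
side top tile corners [[ 0.4791 -0.0542  0.136 ]
 [ 0.5336 -0.0554  0.136 ]
 [ 0.4783  0.0439  0.136 ]
 [ 0.54    0.0427  0.136 ]]
pot,stamp [[0.642 0.097 0.064]] [[0.648 0.004 0.053]] [[ 0.649 -0.001  0.   ]]
```

```bash
python3 - <<'E'
from h import *
im=cv2.imread("pics/top0.png");K=5
def big(y0,y1,x0,x1):
    b=cv2.resize(im[y0:y1,x0:x1],None,fx=K,fy=K,interpolation=2);return cv2.cvtColor(b,cv2.COLOR_BGR2HSV).astype(int)
def fit(m,x0,y0,z,nm):
    m=cv2.morphologyEx(m.astype(np.uint8),cv2.MORPH_OPEN,np.ones((7,7)));m=cv2.morphologyEx(m,3,np.ones((9,9)))
    c=max(cv2.findContours(m,0,1)[0],key=cv2.contourArea)[:,0]
    P=ray("top",np.c_[x0+(c[:,0]+.5)/K-.5,y0+(c[:,1]+.5)/K-.5],z)[:,:2]*1000
    q=cv2.minAreaRect(P.astype(np.float32));ctr=np.array(q[0])
    # robust edge lines
    out=[]
    bx=cv2.boxPoints(q)
    for i in range(4):
        a,b=bx[i],bx[(i+1)%4];L=np.linalg.norm(b-a);d=(b-a)/L;n=np.array([-d[1],d[0]])
        s=(P-a)@d;e=abs((P-a)@n);k=(e<6)&(s>.15*L)&(s<.85*L)
        v=cv2.fitLine(P[k].astype(np.float32),cv2.DIST_HUBER,0,.01,.01).ravel()
        out.append(((np.degrees(np.arctan2(v[1],v[0]))+45)%90-45).round(2));out.append(v[2:].round(1).tolist())
    print(nm,np.round(ctr,1),np.round(q[1],1),round(q[2],2),out)
h=big(180,240,295,365);fit((h[...,0]<11)&(h[...,1]>150)&(h[...,2]>170),295,180,.136,"tile")
h=big(145,245,200,280);fit((h[...,0]>21)&(h[...,1]>80)&(h[...,2]>120),200,145,.018,"board")
E
```

```text
tile [506.6  -3. ] [95.2 61.2] 88.71 [np.float32(-0.79), [506.8999938964844, -49.5], np.float32(-1.12), [535.4000244140625, -3.0999999046325684], np.float32(-2.21), [505.29998779296875, 44.400001525878906], np.float32(-1.23), [476.70001220703125, -2.0999999046325684]]
board [547.  243.7] [151.3 221. ] 88.31 [np.float32(-1.57), [570.7999877929688, 168.6999969482422], np.float32(0.64), [655.0999755859375, 237.10000610351562], np.float32(6.72), [490.3999938964844, 315.70001220703125], np.float32(0.03), [437.8999938964844, 257.0]]
```

```bash
cat >> h.py <<'E'
yaw=np.radians(-1.2);Mx=np.array([np.cos(yaw),np.sin(yaw),0]);My=np.array([-np.sin(yaw),np.cos(yaw),0]);Mz=np.array([0,0,1.]);M0=np.array([.506,-.005,0])
def mag(x,y,z): return M0+x*Mx+y*My+z*Mz
def ori(sy,tilt=45): # tool z along sy*My and down
    t=np.radians(tilt);z=sy*np.sin(t)*My-np.cos(t)*Mz;y=-Mx;return np.c_[np.cross(y,z),y,z]
def go(p,R,ahead=0):
    s=r.get_state();A=Ro.from_euler('xyz',s['eef_rot'],degrees=True).as_matrix();t=p-ahead*R[:,2]
    d=t-s['tcp_pos'];rv=Ro.from_matrix(A.T@R).as_rotvec(degrees=True)
    print("tcp target",t.round(4),"dworld",d.round(4)," tool-shift(now)",(A.T@d).round(4),"rotvec",rv.round(2)," tool-shift(after rot)",(R.T@d).round(4))
E
python3 - <<'E'
from h import *
st();go(np.array([.49,-.34,.36]),ori(1))
go(mag(0,-.08-.0067,.0393),ori(1),.178)
E
```

```text
Traceback (most recent call last):
  File "h.py", line 15, in st
    s=r.get_state();print(s['time_s'],s['tcp_pos'].round(4),s['eef_rot'].round(2),s['contact_force'].round(1),s['gripper_width'].round(4),s['joints'].round(1))
                                                                                                              ^^^^^^^^^^^^^^^^^^^^^^^^
AttributeError: 'float' object has no attribute 'round'
```

```bash
sed -i "s/s\['gripper_width'\].round(4)/round(s['gripper_width'],4)/" h.py
python3 - <<'E'
from h import *
st();go(np.array([.49,-.34,.36]),ori(1))
go(mag(0,-.08-.0067,.0393),ori(1),.178)
E
```

```text
0.1 [ 0.2879 -0.6103  0.4038] [ 1.7992e+02 -1.0000e-02 -1.5475e+02] [0.4 0.9 0.4] 0.0879 [-48.2  20.6   0.6  -0.  -70.1 -16.5]
tcp target [ 0.49 -0.34  0.36] dworld [ 0.2021  0.2703 -0.0438]  tool-shift(now) [-0.2981  0.1583  0.044 ] rotvec [-24.83 -40.16 -60.14]  tool-shift(after rot) [-0.1631 -0.1964  0.2251]
tcp target [ 0.5015 -0.2175  0.1652] dworld [ 0.2136  0.3928 -0.2387]  tool-shift(now) [-0.3608  0.2638  0.239 ] rotvec [-24.83 -40.16 -60.14]  tool-shift(after rot) [-0.1121 -0.2054  0.4496]
```

Emit:
carry_out([
  [[-0.025,0.013,0.004],[0,0,0],255],
  [[-0.025,0.013,0.004],[0,0,0],255],
  [[-0.025,0.013,0.004],[0,0,0],255],
  [[-0.025,0.013,0.004],[0,0,0],255],
  [[-0.025,0.013,0.004],[0,0,0],255],
  [[-0.025,0.013,0.004],[0,0,0],255],
  [[-0.025,0.013,0.004],[0,0,0],255],
  [[-0.025,0.013,0.004],[0,0,0],255],
  [[-0.025,0.013,0.004],[0,0,0],255],
  [[-0.025,0.013,0.004],[0,0,0],255],
  [[-0.025,0.013,0.004],[0,0,0],255],
  [[-0.025,0.013,0.004],[0,0,0],255],
], grip_force=20)

```text
time_s: 1.1
tcp_pos: [0.4933, -0.3401, 0.3562]
eef_rot: [180.0, -0.0, -154.7]
contact_force: [0.1, -0.3, -0.1]
gripper_width: 0.0133
```

Emit:
carry_out([
  [[0,0,0],[-2.07,-3.35,-5.01],255],
  [[0,0,0],[-2.07,-3.35,-5.01],255],
  [[0,0,0],[-2.07,-3.35,-5.01],255],
  [[0,0,0],[-2.07,-3.35,-5.01],255],
  [[0,0,0],[-2.07,-3.35,-5.01],255],
  [[0,0,0],[-2.07,-3.35,-5.01],255],
  [[0,0,0],[-2.07,-3.35,-5.01],255],
  [[0,0,0],[-2.07,-3.35,-5.01],255],
  [[0,0,0],[-2.07,-3.35,-5.01],255],
  [[0,0,0],[-2.07,-3.35,-5.01],255],
  [[0,0,0],[-2.07,-3.35,-5.01],255],
  [[0,0,0],[-2.07,-3.35,-5.01],255],
])

```text
time_s: 2.1
tcp_pos: [0.4925, -0.3416, 0.3565]
eef_rot: [-179.8, 45.2, -90.8]
contact_force: [0.9, 0.6, -0.7]
gripper_width: 0.0004
```

```bash
python3 - <<'E'
from h import *
st();go(mag(0,-.08-.0067,.0393),ori(1),.178)
E
```

```text
2.1 [ 0.4925 -0.3416  0.3565] [-179.77   45.17  -90.84] [ 0.9  0.6 -0.7] 0.0004 [-32.   25.6   9.2 -38.  -98.6  33.7]
tcp target [ 0.5015 -0.2175  0.1652] dworld [ 0.009   0.1241 -0.1913]  tool-shift(now) [ 0.0481 -0.0063  0.223 ] rotvec [0.02 0.17 0.25]  tool-shift(after rot) [ 0.0474 -0.0064  0.2231]
```

Emit:
carry_out([
  [[0.0048,-0.0006,0.0223],[0,0,0],255],
  [[0.0048,-0.0006,0.0223],[0,0,0],255],
  [[0.0048,-0.0006,0.0223],[0,0,0],255],
  [[0.0048,-0.0006,0.0223],[0,0,0],255],
  [[0.0048,-0.0006,0.0223],[0,0,0],255],
  [[0.0048,-0.0006,0.0223],[0,0.08,0.12],255],
  [[0.0048,-0.0006,0.0223],[0,0.08,0.12],255],
  [[0.0048,-0.0006,0.0223],[0,0,0],255],
  [[0.0048,-0.0006,0.0223],[0,0,0],255],
  [[0.0048,-0.0006,0.0223],[0,0,0],255],
  [[0,0,0],[0,0,0],255],
])

```text
time_s: 3.02
tcp_pos: [0.5002, -0.2155, 0.1611]
eef_rot: [179.3, 45.0, -91.8]
contact_force: [-0.3, 0.5, -0.5]
gripper_width: 0.0002
```

```bash
python3 - <<'E'
from h import *
st();go(mag(0,-.08-.0067,.0393),ori(1),.178);go(mag(0,-.053-.0067,.0393),ori(1),.178)
im=r.capture("side")[:,:,::-1];cv2.imwrite("pics/s1.png",cv2.resize(im[160:300,160:330],None,fx=4,fy=4,interpolation=2))
E
```

```text
3.0167 [ 0.5002 -0.2155  0.1611] [179.34  45.01 -91.83] [-0.3  0.5 -0.5] 0.0002 [-22.4  33.1  -7.4 -43.  -74.8  42.2]
tcp target [ 0.5015 -0.2175  0.1652] dworld [ 0.0014 -0.002   0.0041]  tool-shift(now) [-0.0015 -0.0014 -0.0043] rotvec [ 0.22  0.01 -0.44]  tool-shift(after rot) [-0.0015 -0.0014 -0.0043]
tcp target [ 0.5021 -0.1905  0.1652] dworld [0.002  0.025  0.0041]  tool-shift(now) [-0.0206 -0.0013  0.0148] rotvec [ 0.22  0.01 -0.44]  tool-shift(after rot) [-0.0206 -0.0014  0.0148]
```

View pics/s1.png

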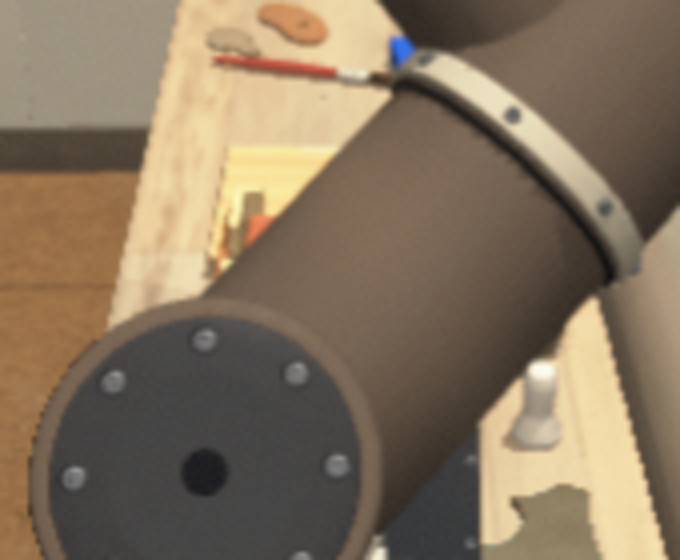

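The arm hides the magazine in this view, so I'll rely on force while pushing. First I'll correct and approach to 3 mm.

Emit:
carry_out([
  [[-0.0041,-0.0003,0.003],[0.04,0,-0.09],255],
  [[-0.0041,-0.0003,0.003],[0.04,0,-0.09],255],
  [[-0.0041,-0.0003,0.003],[0.04,0,-0.09],255],
  [[-0.0041,-0.0003,0.003],[0.04,0,-0.09],255],
  [[-0.0041,-0.0003,0.003],[0.04,0,-0.09],255],
  [[0,0,0],[0,0,0],255],
  [[0,0,0],[0,0,0],255],
])

```text
time_s: 3.65
tcp_pos: [0.5036, -0.1928, 0.1692]
eef_rot: [-179.5, 44.8, -90.8]
contact_force: [-0.1, 0.6, -0.3]
gripper_width: 0.0006
```

```bash
python3 - <<'E'
from h import *
st();go(mag(0,-.053-.0067,.0393),ori(1),.178)
E
```

```text
3.65 [ 0.5036 -0.1928  0.1692] [-179.46   44.79  -90.8 ] [-0.1  0.6 -0.3] 0.0006 [-20.4  31.6  -8.4 -44.  -73.7  41.5]
tcp target [ 0.5021 -0.1905  0.1652] dworld [-0.0015  0.0023 -0.004 ]  tool-shift(now) [0.0012 0.0015 0.0044] rotvec [-0.25 -0.21  0.29]  tool-shift(after rot) [0.0013 0.0015 0.0044]
```

Emit:
carry_out([
  [[0.0008,0.001,0.003],[-0.2,-0.1,0.2],255],
  [[0,0,0],[0,0,0],255],
  [[0,0,0],[0,0,0],255],
  [[0,0,0],[0,0,0],255],
])

```text
time_s: 3.98
tcp_pos: [0.5025, -0.1916, 0.1657]
eef_rot: [-180.0, 44.9, -91.2]
contact_force: [0.2, 0.5, -0.0]
gripper_width: 0.0003
```

```bash
python3 - <<'E'
from h import *
st();go(mag(0,-.053-.0067,.0393),ori(1),.178)
E
```

```text
3.9833 [ 0.5025 -0.1916  0.1657] [-179.97   44.92  -91.19] [ 0.2  0.5 -0. ] 0.0003 [-20.4  31.9  -8.6 -44.1 -73.6  41.5]
tcp target [ 0.5021 -0.1905  0.1652] dworld [-0.0003  0.0011 -0.0006]  tool-shift(now) [-0.0003  0.0004  0.0011] rotvec [-0.03 -0.08  0.01]  tool-shift(after rot) [-0.0003  0.0004  0.0011]
```

Emit:
carry_out([
  [[0,0,0],[0,0,0],255],
])

```text
time_s: 4.07
tcp_pos: [0.5025, -0.1916, 0.1658]
eef_rot: [-179.9, 44.9, -91.2]
contact_force: [0.5, 0.1, -0.7]
gripper_width: 0.0004
```

Emit:
carry_out([
  [[0,0,0],[0,0,0],255],
])

```text
time_s: 4.15
tcp_pos: [0.5025, -0.1916, 0.1659]
eef_rot: [-179.9, 44.9, -91.2]
contact_force: [0.8, -0.6, 1.1]
gripper_width: 0.0002
```

Emit:
carry_out([
  [[-0.0011,0,0.0011],[0,0,0],255],
  [[-0.0011,0,0.0011],[0,0,0],255],
  [[-0.0011,0,0.0011],[0,0,0],255],
  [[-0.0011,0,0.0011],[0,0,0],255],
])

```text
time_s: 4.48
tcp_pos: [0.5028, -0.1857, 0.1661]
eef_rot: [-179.9, 44.8, -91.1]
contact_force: [0.1, -5.1, 0.9]
gripper_width: 0.0008
```

Emit:
carry_out([
  [[-0.0011,0,0.0011],[0,0,0],255],
  [[-0.0011,0,0.0011],[0,0,0],255],
  [[-0.0011,0,0.0011],[0,0,0],255],
  [[-0.0011,0,0.0011],[0,0,0],255],
])

```text
time_s: 4.82
tcp_pos: [0.5032, -0.1804, 0.1663]
eef_rot: [-179.8, 44.7, -91.1]
contact_force: [-0.1, -8.4, 1.5]
gripper_width: 0.0004
```

Emit:
carry_out([
  [[-0.0011,0,0.0011],[0,0,0],255],
  [[-0.0011,0,0.0011],[0,0,0],255],
])

```text
time_s: 4.98
tcp_pos: [0.5033, -0.1773, 0.1663]
eef_rot: [-179.8, 44.7, -91.1]
contact_force: [-0.0, -8.6, 1.1]
gripper_width: 0.0005
```

Emit:
carry_out([
  [[-0.0011,0,0.0011],[0,0,0],255],
  [[-0.0011,0,0.0011],[0,0,0],255],
])

```text
time_s: 5.15
tcp_pos: [0.5034, -0.1741, 0.1663]
eef_rot: [-179.8, 44.7, -91.1]
contact_force: [-0.6, -8.0, 1.4]
gripper_width: 0.0003
```

Emit:
carry_out([
  [[-0.001,0,0.001],[0,0,0],255],
])

```text
time_s: 5.23
tcp_pos: [0.5034, -0.1727, 0.1663]
eef_rot: [-179.8, 44.7, -91.1]
contact_force: [0.2, -8.9, 1.2]
gripper_width: 0.0002
```

Emit:
carry_out([
  [[-0.001,0,0.001],[0,0,0],255],
])

```text
time_s: 5.32
tcp_pos: [0.5034, -0.1713, 0.1663]
eef_rot: [-179.8, 44.7, -91.1]
contact_force: [0.3, -7.7, 1.2]
gripper_width: 0.0003
```

Emit:
carry_out([
  [[-0.0005,0,0.0005],[0,0,0],255],
  [[0,0,0],[0,0,0],255],
])

```text
time_s: 5.48
tcp_pos: [0.5034, -0.1705, 0.1663]
eef_rot: [-179.8, 44.7, -91.1]
contact_force: [1.1, -6.8, 1.2]
gripper_width: 0.0006
```

Emit:
carry_out([
  [[-0.0007,0,0.0007],[0,0,0],255],
])

```text
time_s: 5.57
tcp_pos: [0.5035, -0.1697, 0.1663]
eef_rot: [-179.8, 44.7, -91.1]
contact_force: [1.1, -8.3, 1.5]
gripper_width: 0.0004
```

Emit:
carry_out([
  [[-0.0007,0,0.0007],[0,0,0],255],
  [[0,0,0],[0,0,0],255],
])

```text
time_s: 5.73
tcp_pos: [0.5035, -0.1685, 0.1663]
eef_rot: [-179.8, 44.7, -91.1]
contact_force: [-0.3, -7.4, 1.5]
gripper_width: 0.0004
```

```bash
python3 - <<'E'
from h import *
st();go(np.array([.502,-.32,.33]),ori(1))
E
```

```text
5.7333 [ 0.5035 -0.1685  0.1663] [-179.78   44.74  -91.07] [-0.3 -7.4  1.5] 0.0004 [-18.4  31.   -9.8 -45.  -72.   40.7]
tcp target [ 0.502 -0.32   0.33 ] dworld [-0.0015 -0.1515  0.1637]  tool-shift(now) [-0.0076 -0.0022 -0.2229] rotvec [-0.12 -0.26  0.09]  tool-shift(after rot) [-0.0087 -0.0017 -0.2229]
```

Emit:
carry_out([
  [[0,0,-0.02],[0,0,0],255],
  [[0,0,-0.025],[0,0,0],255],
  [[0,0,-0.025],[0,0,0],255],
  [[0,0,-0.025],[0,0,0],255],
  [[0,0,-0.025],[0,0,0],255],
  [[0,0,-0.025],[0,0,0],255],
  [[0,0,-0.025],[0,0,0],255],
  [[0,0,-0.025],[0,0,0],255],
  [[0,0,-0.025],[0,0,0],255],
  [[-0.02,0,-0.02],[0,0,0],255],
  [[-0.02,0,-0.02],[0,0,0],255],
  [[-0.02,0,-0.02],[0,0,0],255],
])

```text
time_s: 6.73
tcp_pos: [0.4994, -0.3224, 0.4074]
eef_rot: [180.0, 45.0, -91.2]
contact_force: [0.4, -0.5, 0.1]
gripper_width: 0.0001
```

```bash
python3 - <<'E'
from h import *
st();go(mag(0,.12,.0)+[0,0.1,.44],ori(-1));go(mag(0,.12,.11),ori(-1),.159);go(mag(0,.074,.061),ori(-1),.159)
im=r.capture("top")[:,:,::-1];cv2.imwrite("pics/t1.png",cv2.resize(im[160:260,200:370],None,fx=4,fy=4,interpolation=2))
E
```

```text
6.7333 [ 0.4994 -0.3224  0.4074] [180.    44.97 -91.22] [ 0.4 -0.5  0.1] 0.0001 [ -30.4   22.5   11.7  -39.1 -101.9   28.8]
tcp target [0.5085 0.215  0.44  ] dworld [0.0092 0.5373 0.0326]  tool-shift(now) [-0.4032  0.0023  0.3568] rotvec [ 0.000e+00  8.997e+01 -2.000e-02]  tool-shift(after rot) [-0.357   0.0021 -0.403 ]
tcp target [0.5109 0.2274 0.2224] dworld [ 0.0115  0.5497 -0.185 ]  tool-shift(now) [-2.583e-01  2.000e-04  5.195e-01] rotvec [ 0.000e+00  8.997e+01 -2.000e-02]  tool-shift(after rot) [-0.5196  0.     -0.258 ]
tcp target [0.5099 0.1814 0.1734] dworld [ 0.0105  0.5038 -0.234 ]  tool-shift(now) [-1.911e-01  2.000e-04  5.216e-01] rotvec [ 0.000e+00  8.997e+01 -2.000e-02]  tool-shift(after rot) [-0.5217  0.     -0.1908]
```

View pics/t1.png

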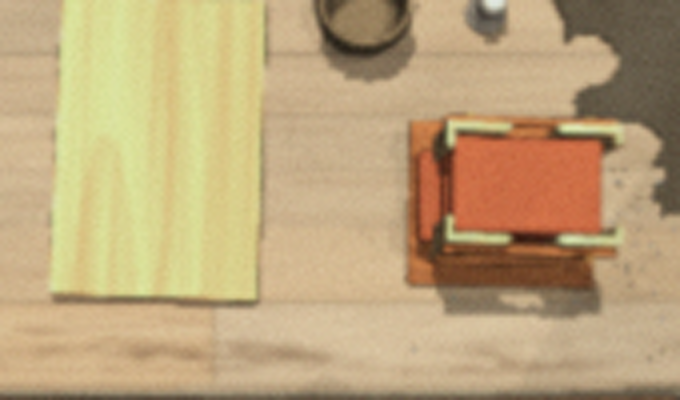

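Emit:
carry_out([
  [[-0.028,0,0.025],[0,0,0],0],
  [[-0.028,0,0.025],[0,0,0],0],
  [[-0.028,0,0.025],[0,0,0],0],
  [[-0.028,0,0.025],[0,0,0],0],
  [[-0.028,0,0.025],[0,0,0],0],
  [[-0.028,0,0.025],[0,0,0],0],
  [[-0.028,0,0.025],[0,0,0],0],
  [[-0.028,0,0.025],[0,0,0],0],
  [[-0.028,0,0.025],[0,0,0],0],
  [[-0.028,0,0.025],[0,0,0],0],
  [[-0.028,0,0.025],[0,0,0],0],
  [[-0.028,0,0.025],[0,0,0],0],
])

```text
time_s: 7.78
tcp_pos: [0.5082, 0.1293, 0.4316]
eef_rot: [-179.9, 45.0, -91.1]
contact_force: [0.7, 0.6, 1.5]
gripper_width: 0.0751
```

Emit:
carry_out([
  [[-0.028,0,0.025],[0,0,0],0],
  [[-0.028,0,0.025],[0,0,0],0],
  [[0,0,0],[0,6.9,0],0],
  [[0,0,0],[0,6.9,0],0],
  [[0,0,0],[0,6.9,0],0],
  [[0,0,0],[0,6.9,0],0],
  [[0,0,0],[0,6.9,0],0],
  [[0,0,0],[0,6.9,0],0],
  [[0,0,0],[0,6.9,0],0],
])

```text
time_s: 8.53
tcp_pos: [0.51, 0.2027, 0.436]
eef_rot: [-179.9, -3.7, -91.2]
contact_force: [-1.5, -0.9, 0.0]
gripper_width: 0.0877
```

Emit:
carry_out([
  [[0,0,0],[0,6.9,0],0],
  [[0,0,0],[0,6.9,0],0],
  [[0,0,0],[0,6.9,0],0],
  [[0,0,0],[0,6.9,0],0],
  [[0,0,0],[0,6.9,0],0],
  [[0,0,0],[0,6.9,0],0],
  [[0,0,0],[0,0,0],0],
])

```text
time_s: 9.12
tcp_pos: [0.5101, 0.203, 0.4332]
eef_rot: [179.8, -45.3, -91.0]
contact_force: [-0.7, 0.3, -1.6]
gripper_width: 0.0874
```

```bash
python3 - <<'E'
from h import *
st();go(mag(0,.12,.11),ori(-1),.159)
f=lambda x,y:(200+(x+.5)/4-.5,160+(y+.5)/4-.5)
for z in(.064,):
  P=ray("top",[f(417,155),f(417,195),f(417,235),f(408,120),f(430,150),f(430,240)],z);print(P.round(4), ((P-M0)@My).round(4))
P=ray("top",[f(408,120),f(407,284)],.012);print(P.round(4),((P-M0)@My).round(4))
E
```

```text
9.1167 [0.5101 0.203  0.4332] [179.78 -45.34 -90.96] [-0.7  0.3 -1.6] 0.0874 [ 50.   16.3 -19.6  26.4 -92.2 -59.3]
tcp target [0.5109 0.2274 0.2224] dworld [ 0.0007  0.0244 -0.2108]  tool-shift(now) [-0.1671 -0.0008  0.1308] rotvec [ 0.05 -0.34  0.17]  tool-shift(after rot) [-0.1663 -0.0002  0.1318]
[[0.5345 0.062  0.064 ]
 [0.5064 0.0624 0.064 ]
 [0.4785 0.0628 0.064 ]
 [0.5592 0.068  0.064 ]
 [0.538  0.0528 0.064 ]
 [0.475  0.0538 0.064 ]] [0.0676 0.0674 0.0672 0.0741 0.0585 0.0581]
[[0.5666 0.0624 0.012 ]
 [0.4472 0.0647 0.012 ]] [0.0687 0.0685]
```

Emit:
carry_out([
  [[-0.0208,0,0.0165],[0,0,0.05],0],
  [[-0.0208,0,0.0165],[0,0,0],0],
  [[-0.0208,0,0.0165],[0,0,0],0],
  [[-0.0208,0,0.0165],[0,0,0],0],
  [[-0.0208,0,0.0165],[0,0,0],0],
  [[-0.0208,0,0.0165],[0,0,0],0],
  [[-0.0208,0,0.0165],[0,0,0],0],
  [[-0.0208,0,0.0165],[0,0,0],0],
  [[0,0,0],[0,0,0],0],
  [[0,0,0],[0,0,0],0],
  [[0,0,0],[0,0,0],0],
])

```text
time_s: 10.03
tcp_pos: [0.5117, 0.2275, 0.2259]
eef_rot: [-179.8, -44.7, -91.4]
contact_force: [0.4, -0.4, 0.2]
gripper_width: 0.0878
```

```bash
python3 - <<'E'
from h import *
st();go(mag(0,.12,.11),ori(-1),.159);go(mag(0,.08,.067),ori(-1),.159)
E
```

```text
10.0333 [0.5117 0.2275 0.2259] [-179.81  -44.65  -91.38] [ 0.4 -0.4  0.2] 0.0878 [ 51.3  29.6 -29.6  27.  -70.9 -70.9]
tcp target [0.5109 0.2274 0.2224] dworld [-0.0009 -0.0001 -0.0035]  tool-shift(now) [-0.0023  0.0009  0.0026] rotvec [-0.06  0.35 -0.13]  tool-shift(after rot) [-0.0023  0.0009  0.0026]
tcp target [0.51   0.1874 0.1794] dworld [-0.0017 -0.0401 -0.0465]  tool-shift(now) [-0.0041  0.0009  0.0613] rotvec [-0.06  0.35 -0.13]  tool-shift(after rot) [-0.0045  0.0009  0.0613]
```

Emit:
carry_out([
  [[-0.0008,0.0002,0.0122],[0,0.06,0],0],
  [[-0.0008,0.0002,0.0122],[0,0.06,0],0],
  [[-0.0008,0.0002,0.0122],[0,0.06,0],0],
  [[-0.0008,0.0002,0.0122],[0,0,0],0],
  [[-0.0008,0.0002,0.0122],[0,0,0],0],
  [[0,0,0],[0,0,0],0],
  [[0,0,0],[0,0,0],0],
  [[0,0,0],[0,0,0],0],
])

```text
time_s: 10.7
tcp_pos: [0.5102, 0.1878, 0.18]
eef_rot: [-179.7, -44.8, -91.4]
contact_force: [0.2, -0.3, 1.4]
gripper_width: 0.0876
```

```bash
python3 - <<'E'
from h import *
st();go(mag(0,.074,.061),ori(-1),.159)
E
```

```text
10.7 [0.5102 0.1878 0.18  ] [-179.72  -44.85  -91.42] [ 0.2 -0.3  1.4] 0.0876 [ 48.4  31.7 -35.5  30.8 -63.5 -73.9]
tcp target [0.5099 0.1814 0.1734] dworld [-0.0003 -0.0064 -0.0066]  tool-shift(now) [-0.0001  0.0002  0.0092] rotvec [-0.12  0.15 -0.16]  tool-shift(after rot) [-0.0002  0.0001  0.0092]
```

Emit:
carry_out([
  [[0,0,0.003],[0,0,0],0],
  [[0,0,0.003],[0,0,0],0],
  [[0,0,0.0025],[0,0,0],0],
  [[0,0,0],[0,0,0],0],
  [[0,0,0],[0,0,0],0],
])

```text
time_s: 11.12
tcp_pos: [0.5094, 0.181, 0.1724]
eef_rot: [-179.9, -45.0, -91.3]
contact_force: [-0.0, 0.1, 0.2]
gripper_width: 0.0879
```

Emit:
carry_out([
  [[0,0,0],[0,0,0],255],
  [[0,0,0],[0,0,0],255],
  [[0,0,0],[0,0,0],255],
  [[0,0,0],[0,0,0],255],
  [[0,0,0],[0,0,0],255],
  [[0,0,0],[0,0,0],255],
], grip_force=45)

```text
time_s: 11.62
tcp_pos: [0.5094, 0.1811, 0.1725]
eef_rot: [-179.9, -45.0, -91.3]
contact_force: [-1.9, 1.6, 0.4]
gripper_width: 0.0637
```

```bash
python3 - <<'E'
from h import *
st();go(mag(0,.074,.061),ori(-1),.159)
E
```

```text
11.6167 [0.5094 0.1811 0.1725] [-179.88  -44.97  -91.33] [-1.9  1.6  0.4] 0.0637 [ 47.9  32.1 -36.4  31.5 -62.4 -74.4]
tcp target [0.5099 0.1814 0.1734] dworld [0.0005 0.0003 0.0009]  tool-shift(now) [ 0.0005 -0.0005 -0.0009] rotvec [-0.03  0.03 -0.09]  tool-shift(after rot) [ 0.0005 -0.0005 -0.0009]
```

Emit:
carry_out([
  [[-0.001,0,-0.001],[0,0,0],255],
  [[-0.002,0,-0.002],[0,0,0],255],
  [[-0.002,0,-0.002],[0,0,0],255],
  [[-0.002,0,-0.002],[0,0,0],255],
])

```text
time_s: 11.95
tcp_pos: [0.5091, 0.1898, 0.1722]
eef_rot: [180.0, -45.1, -91.3]
contact_force: [-0.3, -6.5, -1.4]
gripper_width: 0.0632
```

Emit:
carry_out([
  [[-0.002,0,-0.002],[0,0,0],255],
  [[-0.002,0,-0.002],[0,0,0],255],
  [[-0.002,0,-0.002],[0,0,0],255],
  [[-0.002,0,-0.002],[0,0,0],255],
  [[-0.002,0,-0.002],[0,0,0],255],
  [[-0.002,0,-0.002],[0,0,0],255],
  [[-0.001,0,-0.001],[0,0,0],255],
  [[0,0,0],[0,0,0],255],
])

```text
time_s: 12.62
tcp_pos: [0.5094, 0.2081, 0.1721]
eef_rot: [180.0, -45.1, -91.3]
contact_force: [-0.9, -4.7, -0.7]
gripper_width: 0.0633
```

```bash
python3 - <<'E'
from h import *
st()
im=r.capture("top")[:,:,::-1];cv2.imwrite("pics/t2.png",cv2.resize(im[150:250,220:370],None,fx=5,fy=5,interpolation=2))
E
```

```text
12.6167 [0.5094 0.2081 0.1721] [179.98 -45.14 -91.34] [-0.9 -4.7 -0.7] 0.0633 [ 49.9  33.2 -33.7  29.4 -64.4 -74.2]
```

View pics/t2.png

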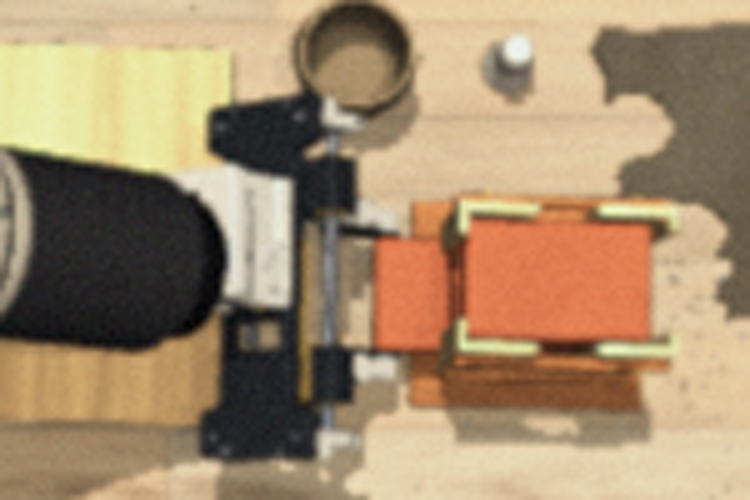

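Emit:
carry_out([
  [[0,0,0],[0,0,0],0],
  [[0,0,0],[0,0,0],0],
  [[0,0,0],[0,0,0],0],
  [[0,0,0],[0,0,0],0],
  [[0.0052,0,0.004],[0,0,0],0],
  [[0.0052,0,0.004],[0,0,0],0],
  [[0.0052,0,0.004],[0,0,0],0],
  [[0.0052,0,0.004],[0,0,0],0],
  [[0,0,0],[0,0,0],0],
  [[0,0,0],[0,0,0],0],
  [[0,0,0],[0,0,0],0],
])

```text
time_s: 13.58
tcp_pos: [0.5097, 0.1833, 0.176]
eef_rot: [-179.9, -45.0, -91.4]
contact_force: [1.0, -0.2, -0.4]
gripper_width: 0.0877
```

```bash
python3 - <<'E'
from h import *
st();go(mag(0,.0745,.0635),ori(-1),.159)
E
```

```text
13.5833 [0.5097 0.1833 0.176 ] [-179.85  -44.95  -91.35] [ 1.  -0.2 -0.4] 0.0877 [ 48.   31.9 -36.1  31.2 -62.9 -74.1]
tcp target [0.5099 0.1819 0.1759] dworld [ 0.0002 -0.0014 -0.0001]  tool-shift(now) [ 0.0009 -0.0003  0.0011] rotvec [-0.04  0.05 -0.11]  tool-shift(after rot) [ 0.0009 -0.0003  0.0011]
```

Emit:
carry_out([
  [[0,0,0],[0,0,0],255],
  [[0,0,0],[0,0,0],255],
  [[0,0,0],[0,0,0],255],
  [[0,0,0],[0,0,0],255],
  [[0,0,0],[0,0,0],255],
  [[0,0,0],[0,0,0],255],
], grip_force=58)

```text
time_s: 14.08
tcp_pos: [0.5094, 0.1834, 0.1758]
eef_rot: [-179.9, -45.0, -91.3]
contact_force: [-3.0, 1.7, 0.2]
gripper_width: 0.063
```

Emit:
carry_out([
  [[-0.003,0,-0.003],[0,0,0],255],
  [[-0.006,0,-0.006],[0,0,0],255],
  [[-0.008,0,-0.008],[0,0,0],255],
  [[-0.008,0,-0.008],[0,0,0],255],
  [[-0.008,0,-0.008],[0,0,0],255],
  [[-0.008,0,-0.008],[0,0,0],255],
  [[-0.006,0,-0.006],[0,0,0],255],
  [[-0.004,0,-0.004],[0,0,0],255],
  [[-0.001,0,-0.001],[0,0,0],255],
  [[0,0,0],[0,0,0],255],
  [[0,0,0],[0,0,0],255],
  [[0,0,0],[0,0,0],255],
])

```text
time_s: 15.08
tcp_pos: [0.511, 0.2565, 0.1759]
eef_rot: [-179.9, -45.0, -91.3]
contact_force: [-0.7, 0.4, -2.5]
gripper_width: 0.0636
```

```bash
python3 - <<'E'
from h import *
st()
a=r.capture("top")[:,:,::-1][150:250,220:370];b=r.capture("side")[:,:,::-1][180:300,180:310]
cv2.imwrite("pics/t3.png",np.hstack([cv2.resize(a,(450,300),interpolation=2),cv2.resize(b,(325,300),interpolation=2)]))
E
```

```text
15.0833 [0.511  0.2565 0.1759] [-179.89  -44.97  -91.33] [-0.7  0.4 -2.5] 0.0636 [ 53.1  34.7 -28.7  26.5 -68.  -73.7]
```

View pics/t3.png

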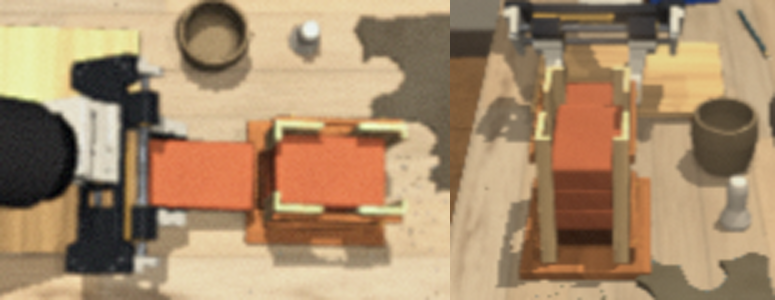

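Emit:
carry_out([
  [[0.005,0,-0.005],[0,0,0],255],
  [[0.01,0,-0.01],[0,0,0],255],
  [[0.01,0,-0.01],[0,0,0],255],
  [[0.007,0,-0.007],[0,0,0],255],
  [[0.003,0,-0.003],[0,0,0],255],
  [[-0.005,-0.005,-0.005],[0,0,0],255],
  [[-0.01,-0.009,-0.01],[0,0,0],255],
  [[-0.015,-0.014,-0.015],[0,0,0],255],
  [[-0.017,-0.015,-0.017],[0,0,0],255],
  [[-0.017,-0.015,-0.017],[0,0,0],255],
  [[-0.015,-0.013,-0.015],[0,0,0],255],
  [[-0.009,-0.008,-0.009],[0,0,0],255],
])

```text
time_s: 16.18
tcp_pos: [0.594, 0.3819, 0.2243]
eef_rot: [-179.9, -45.0, -91.3]
contact_force: [-0.2, 0.1, -1.7]
gripper_width: 0.0636
```

Emit:
carry_out([
  [[-0.005,-0.005,-0.005],[0,0,0],255],
  [[0,0,0],[0,0,0],255],
  [[0,0,0],[0,0,0],255],
])

```text
time_s: 16.43
tcp_pos: [0.5977, 0.3863, 0.2244]
eef_rot: [-180.0, -45.0, -91.3]
contact_force: [0.6, -0.2, -1.8]
gripper_width: 0.0632
```

```bash
python3 - <<'E'
from h import *
st();go(np.array([.598,.3865,.165]),ori(-1))
E
```

```text
16.4333 [0.5977 0.3863 0.2244] [-179.97  -45.04  -91.28] [ 0.6 -0.2 -1.8] 0.0632 [ 54.   42.   -4.1  24.  -83.9 -66.6]
tcp target [0.598  0.3865 0.165 ] dworld [ 0.0003  0.0002 -0.0594]  tool-shift(now) [-0.0422 -0.0003  0.0418] rotvec [ 0.03 -0.04 -0.06]  tool-shift(after rot) [-0.0422 -0.0003  0.0419]
```

Emit:
carry_out([
  [[-0.004,0,0.004],[0,0,0],255],
  [[-0.007,0,0.007],[0,0,0],255],
  [[-0.007,0,0.007],[0,0,0],255],
  [[-0.007,0,0.007],[0,0,0],255],
  [[-0.007,0,0.007],[0,0,0],255],
  [[-0.006,0,0.006],[0,0,0],255],
  [[-0.004,0,0.004],[0,0,0],255],
  [[-0.002,0,0.002],[0,0,0],255],
  [[0,0,0],[0,0,0],255],
])

```text
time_s: 17.18
tcp_pos: [0.5978, 0.3864, 0.1625]
eef_rot: [-179.9, -45.0, -91.3]
contact_force: [0.2, 0.1, -2.6]
gripper_width: 0.0633
```

Emit:
carry_out([
  [[-0.001,0,0.001],[0,0,0],255],
  [[-0.001,0,0.001],[0,0,0],255],
  [[-0.001,0,0.001],[0,0,0],255],
  [[0,0,0],[0,0,0],255],
])

```text
time_s: 17.52
tcp_pos: [0.598, 0.3866, 0.1592]
eef_rot: [-179.9, -45.0, -91.3]
contact_force: [-0.6, 0.7, -2.4]
gripper_width: 0.0636
```

Emit:
carry_out([
  [[-0.001,0,0.001],[0,0,0],255],
  [[-0.001,0,0.001],[0,0,0],255],
  [[0,0,0],[0,0,0],255],
])

```text
time_s: 17.77
tcp_pos: [0.5979, 0.3865, 0.1561]
eef_rot: [-179.9, -45.0, -91.3]
contact_force: [-0.3, -0.5, -2.3]
gripper_width: 0.0633
```

Emit:
carry_out([
  [[-0.0007,0,0.0007],[0,0,0],255],
  [[-0.0007,0,0.0007],[0,0,0],255],
  [[0,0,0],[0,0,0],255],
])

```text
time_s: 18.02
tcp_pos: [0.5979, 0.3865, 0.1541]
eef_rot: [-179.9, -45.0, -91.3]
contact_force: [0.4, -0.8, -2.1]
gripper_width: 0.0636
```

Emit:
carry_out([
  [[-0.0007,0,0.0007],[0,0,0],255],
  [[0,0,0],[0,0,0],255],
])

```text
time_s: 18.18
tcp_pos: [0.5979, 0.3866, 0.1538]
eef_rot: [-179.9, -45.0, -91.3]
contact_force: [-0.9, 1.7, 1.6]
gripper_width: 0.0635
```

Emit:
carry_out([
  [[0,0,0],[0,0,0],0],
  [[0,0,0],[0,0,0],0],
  [[0,0,0],[0,0,0],0],
  [[0,0,0],[0,0,0],0],
  [[0,0,0],[0,0,0],0],
  [[0,0,-0.01],[0,0,0],0],
  [[0,0,-0.02],[0,0,0],0],
  [[0,0,-0.02],[0,0,0],0],
  [[0,0,-0.02],[0,0,0],0],
  [[0.02,0,-0.02],[0,0,0],0],
  [[0.028,0,-0.028],[0,0,0],0],
  [[0.028,0,-0.028],[0,0,0],0],
])

```text
time_s: 19.18
tcp_pos: [0.5984, 0.4366, 0.3113]
eef_rot: [-180.0, -45.1, -91.2]
contact_force: [1.3, 1.2, 0.4]
gripper_width: 0.0876
```

Emit:
carry_out([
  [[0.028,0,-0.028],[0,0,0],255],
  [[0.028,0,-0.028],[0,0,0],255],
  [[0.028,0,-0.028],[0,0,0],255],
  [[0,0,0],[0,0,0],255],
])

```text
time_s: 19.52
tcp_pos: [0.5988, 0.4362, 0.4401]
eef_rot: [-179.1, -44.5, -91.8]
contact_force: [-0.7, -0.3, 2.1]
gripper_width: 0.0665
```

```bash
python3 - <<'E'
from h import *
st();go(np.array([.50,-.30,.42]),ori(1))
a=r.capture("top")[:,:,::-1][145:250,200:370];b=r.capture("side")[:,:,::-1][180:300,180:310]
cv2.imwrite("pics/t4.png",np.hstack([cv2.resize(a,(454,280),interpolation=2),cv2.resize(b,(303,280),interpolation=2)]))
h=cv2.cvtColor(r.capture("top")[:,:,::-1].copy(),cv2.COLOR_BGR2HSV).astype(int)
m=(h[...,0]<11)&(h[...,1]>150)&(h[...,2]>150);w=m.copy();w[:,:205]=0;w[:,275:]=0;w[:150]=0;w[245:]=0
print("tile a",rect("top",w,.042))
w=m.copy();w[:,:295]=0;w[:,365:]=0;w[:180]=0;w[240:]=0;print("mag top",rect("top",w,.112))
E
```

```text
19.5167 [0.5988 0.4362 0.4401] [-179.11  -44.47  -91.81] [-0.7 -0.3  2.1] 0.0665 [  56.    36.1   14.1   23.7 -106.   -58.8]
tcp target [ 0.5  -0.3   0.42] dworld [-0.0988 -0.7362 -0.0201]  tool-shift(now) [0.5133 0.0837 0.5307] rotvec [-7.000e-01 -8.947e+01  2.000e-02]  tool-shift(after rot) [ 0.5361  0.0834 -0.5077]
tile a (((594.499755859375, 240.54446411132812), (98.04371643066406, 59.39488983154297), 87.01595306396484), (223, 168, 35, 22))
mag top (((506.7314758300781, -1.69940185546875), (94.99165344238281, 62.397056579589844), 89.04962158203125), (312, 195, 36, 24))
```

View pics/t4.png

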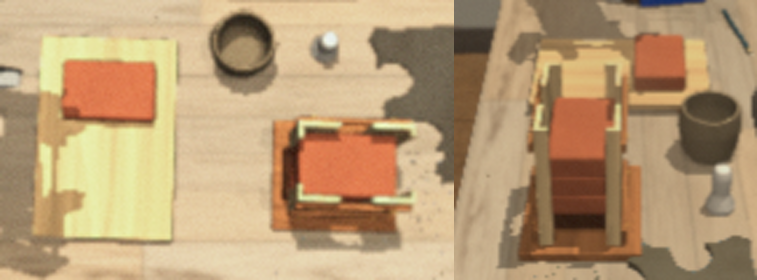

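Emit:
carry_out([
  [[0.0257,0.0042,0.0265],[0,0,0],255],
  [[0.0257,0.0042,0.0265],[0,0,0],255],
  [[0.0257,0.0042,0.0265],[0,0,0],255],
  [[0.0257,0.0042,0.0265],[0,0,0],255],
  [[0.0257,0.0042,0.0265],[0,0,0],255],
  [[0.0257,0.0042,0.0265],[0,0,0],255],
  [[0.0257,0.0042,0.0265],[0,0,0],255],
  [[0.0257,0.0042,0.0265],[0,0,0],255],
  [[0.0257,0.0042,0.0265],[0,0,0],255],
  [[0.0257,0.0042,0.0265],[0,0,0],255],
])

```text
time_s: 20.5
tcp_pos: [0.5479, 0.0661, 0.4222]
eef_rot: [179.9, -45.0, -91.2]
contact_force: [1.3, -0.9, -0.1]
gripper_width: 0.0005
```

Emit:
carry_out([
  [[0,0,0],[0,-6.9,0],255],
  [[0,0,0],[0,-6.9,0],255],
  [[0,0,0],[0,-6.9,0],255],
  [[0,0,0],[0,-6.9,0],255],
  [[0,0,0],[0,-6.9,0],255],
  [[0,0,0],[0,-6.9,0],255],
  [[0,0,0],[0,-6.9,0],255],
  [[0,0,0],[0,-6.9,0],255],
  [[0,0,0],[0,-6.9,0],255],
  [[0,0,0],[0,-6.9,0],255],
  [[0,0,0],[0,-6.9,0],255],
  [[0,0,0],[0,-6.9,0],255],
])

```text
time_s: 21.5
tcp_pos: [0.5487, 0.0683, 0.4231]
eef_rot: [-179.9, 38.2, -91.1]
contact_force: [-0.8, -1.0, -1.0]
gripper_width: 0.0004
```

Emit:
carry_out([
  [[0,0,0],[0,-6.9,0],255],
  [[0.0268,0.0042,-0.0254],[0,0,0],255],
  [[0.0268,0.0042,-0.0254],[0,0,0],255],
  [[0.0268,0.0042,-0.0254],[0,0,0],255],
  [[0.0268,0.0042,-0.0254],[0,0,0],255],
  [[0.0268,0.0042,-0.0254],[0,0,0],255],
  [[0.0268,0.0042,-0.0254],[0,0,0],255],
  [[0.0268,0.0042,-0.0254],[0,0,0],255],
  [[0.0268,0.0042,-0.0254],[0,0,0],255],
  [[0.0268,0.0042,-0.0254],[0,0,0],255],
  [[0.0268,0.0042,-0.0254],[0,0,0],255],
  [[0,0,0],[0,0,0],255],
])

```text
time_s: 22.5
tcp_pos: [0.4975, -0.3057, 0.4123]
eef_rot: [179.7, 44.7, -91.7]
contact_force: [1.1, 1.1, -0.5]
gripper_width: 0.0005
```

```bash
python3 - <<'E'
from h import *
st();go(mag(0,-.08-.0067,.0393),ori(1),.178)
E
```

```text
22.5 [ 0.4975 -0.3057  0.4123] [179.7   44.74 -91.67] [ 1.1  1.1 -0.5] 0.0005 [ -29.2   21.1   10.4  -39.3 -101.1   27.5]
tcp target [ 0.5015 -0.2175  0.1652] dworld [ 0.004   0.0882 -0.2471]  tool-shift(now) [ 0.1112 -0.0027  0.2376] rotvec [-0.03 -0.26 -0.34]  tool-shift(after rot) [ 0.1123 -0.0022  0.2371]
```

Emit:
carry_out([
  [[0.0112,-0.0002,0.0237],[0,0,0],255],
  [[0.0112,-0.0002,0.0237],[0,0,0],255],
  [[0.0112,-0.0002,0.0237],[0,0,0],255],
  [[0.0112,-0.0002,0.0237],[0,0,0],255],
  [[0.0112,-0.0002,0.0237],[0,0,0],255],
  [[0.0112,-0.0002,0.0237],[0,0,0],255],
  [[0.0112,-0.0002,0.0237],[0,0,0],255],
  [[0.0112,-0.0002,0.0237],[0,0,0],255],
  [[0.0112,-0.0002,0.0237],[0,0,0],255],
  [[0.0112,-0.0002,0.0237],[0,0,0],255],
  [[0,0,0],[0,0,0],255],
  [[0,0,0],[0,0,0],255],
])

```text
time_s: 23.5
tcp_pos: [0.5024, -0.2127, 0.1663]
eef_rot: [179.7, 44.8, -91.4]
contact_force: [0.5, -0.4, 1.3]
gripper_width: 0.0006
```

Emit:
carry_out([
  [[0,0,0],[0,0,0],255],
  [[0,0,0],[0,0,0],255],
])

```text
time_s: 23.67
tcp_pos: [0.5035, -0.2139, 0.1692]
eef_rot: [-179.7, 44.7, -91.0]
contact_force: [0.5, 0.2, 0.3]
gripper_width: 0.0001
```

```bash
python3 - <<'E'
from h import *
st();go(mag(0,-.056-.0067,.0393),ori(1),.178)
E
```

```text
23.6667 [ 0.5035 -0.2139  0.1692] [-179.72   44.67  -91.04] [0.5 0.2 0.3] 0.0001 [-22.1  32.3  -7.1 -43.  -74.9  41.9]
tcp target [ 0.5021 -0.1935  0.1652] dworld [-0.0014  0.0204 -0.0041]  tool-shift(now) [-0.0116  0.0019  0.0172] rotvec [-0.16 -0.33  0.12]  tool-shift(after rot) [-0.0115  0.0019  0.0173]
```

Emit:
carry_out([
  [[-0.0029,0.0004,0.0043],[0,-0.08,0.03],255],
  [[-0.0029,0.0004,0.0043],[0,-0.08,0.03],255],
  [[-0.0029,0.0004,0.0043],[0,-0.08,0.03],255],
  [[-0.0029,0.0004,0.0043],[0,0,0],255],
  [[0,0,0],[0,0,0],255],
  [[0,0,0],[0,0,0],255],
  [[0,0,0],[0,0,0],255],
  [[0,0,0],[0,0,0],255],
])

```text
time_s: 24.33
tcp_pos: [0.5019, -0.1929, 0.1639]
eef_rot: [-180.0, 45.0, -91.3]
contact_force: [0.3, -0.8, 0.0]
gripper_width: 0.0004
```

```bash
python3 - <<'E'
from h import *
st();go(mag(0,-.056-.0067,.0393),ori(1),.178)
E
```

```text
24.3333 [ 0.5019 -0.1929  0.1639] [-179.96   44.96  -91.27] [ 0.3 -0.8  0. ] 0.0004 [-20.6  32.1  -8.6 -44.1 -73.5  41.7]
tcp target [ 0.5021 -0.1935  0.1652] dworld [ 0.0002 -0.0006  0.0013]  tool-shift(now) [-0.0005 -0.0002 -0.0013] rotvec [-0.09 -0.04 -0.05]  tool-shift(after rot) [-0.0005 -0.0002 -0.0013]
```

Emit:
carry_out([
  [[-0.0021,0,0.0001],[0,0,0],255],
  [[-0.0011,0,0.0011],[0,0,0],255],
  [[-0.0011,0,0.0011],[0,0,0],255],
  [[-0.0011,0,0.0011],[0,0,0],255],
  [[-0.0011,0,0.0011],[0,0,0],255],
  [[-0.0011,0,0.0011],[0,0,0],255],
])

```text
time_s: 24.83
tcp_pos: [0.502, -0.1833, 0.1652]
eef_rot: [-180.0, 45.0, -91.3]
contact_force: [0.2, -0.1, -0.0]
gripper_width: 0.0002
```

Emit:
carry_out([
  [[-0.0011,0,0.0011],[0,0,0],255],
  [[-0.0011,0,0.0011],[0,0,0],255],
  [[-0.0011,0,0.0011],[0,0,0],255],
  [[-0.0011,0,0.0011],[0,0,0],255],
])

```text
time_s: 25.17
tcp_pos: [0.5024, -0.1783, 0.1654]
eef_rot: [-179.9, 44.8, -91.2]
contact_force: [-0.8, -6.1, 0.4]
gripper_width: 0.0004
```

Emit:
carry_out([
  [[-0.0011,0,0.0011],[0,0,0],255],
  [[-0.0011,0,0.0011],[0,0,0],255],
])

```text
time_s: 25.33
tcp_pos: [0.5024, -0.1752, 0.1654]
eef_rot: [-179.9, 44.8, -91.2]
contact_force: [0.0, -6.6, 1.1]
gripper_width: 0.0004
```

Emit:
carry_out([
  [[-0.0011,0,0.0011],[0,0,0],255],
  [[0,0,0],[0,0,0],255],
])

```text
time_s: 25.5
tcp_pos: [0.5024, -0.1734, 0.1654]
eef_rot: [-179.9, 44.9, -91.2]
contact_force: [-0.3, -5.6, 0.5]
gripper_width: 0.0002
```

Emit:
carry_out([
  [[-0.0011,0,0.0011],[0,0,0],255],
  [[-0.0011,0,0.0011],[0,0,0],255],
])

```text
time_s: 25.67
tcp_pos: [0.5025, -0.1706, 0.1654]
eef_rot: [-179.9, 44.8, -91.2]
contact_force: [-0.1, -6.8, 1.6]
gripper_width: 0.0006
```

Emit:
carry_out([
  [[-0.0007,0,0.0007],[0,0,0],255],
])

```text
time_s: 25.75
tcp_pos: [0.5026, -0.1695, 0.1654]
eef_rot: [-179.9, 44.8, -91.2]
contact_force: [-0.6, -7.2, 0.1]
gripper_width: 0.0002
```

Emit:
carry_out([
  [[-0.0005,0,0.0005],[0,0,0],255],
  [[0,0,0],[0,0,0],255],
])

```text
time_s: 25.92
tcp_pos: [0.5026, -0.1687, 0.1654]
eef_rot: [-179.9, 44.8, -91.2]
contact_force: [0.8, -5.3, 1.2]
gripper_width: 0.0002
```

Same end point as before. I'll retreat and cross over exactly as the first time.

Emit:
carry_out([
  [[0,0,-0.02],[0,0,0],255],
  [[0,0,-0.025],[0,0,0],255],
  [[0,0,-0.025],[0,0,0],255],
  [[0,0,-0.025],[0,0,0],255],
  [[0,0,-0.025],[0,0,0],255],
  [[0,0,-0.025],[0,0,0],255],
  [[0,0,-0.025],[0,0,0],255],
  [[0,0,-0.025],[0,0,0],255],
  [[0,0,-0.025],[0,0,0],255],
  [[-0.02,0,-0.02],[0,0,0],255],
  [[-0.02,0,-0.02],[0,0,0],255],
  [[-0.02,0,-0.02],[0,0,0],255],
])

```text
time_s: 26.92
tcp_pos: [0.4985, -0.3234, 0.4066]
eef_rot: [180.0, 45.0, -91.4]
contact_force: [0.4, 0.3, 0.2]
gripper_width: 0.0007
```

```bash
python3 - <<'E'
from h import *
st();im=r.capture("top")[:,:,::-1];cv2.imwrite("pics/t5.png",im)
h=cv2.cvtColor(im.copy(),cv2.COLOR_BGR2HSV).astype(int)
m=(h[...,0]<11)&(h[...,1]>150)&(h[...,2]>130)
w=m.copy();w[:,:295]=0;w[:,312]=0;w[:,312:]=0;w[:185]=0;w[235:]=0
q,b=rect("top",w,.064);print("b end",q,b, "mag y of left edge",((ray("top",[[b[0]-.5,b[1]+b[3]/2]],.064)-M0)@My))
print(h[200:216:4,300:312,0].tolist())
E
```

```text
26.9167 [ 0.4985 -0.3234  0.4066] [179.96  45.01 -91.36] [0.4 0.3 0.2] 0.0007 [ -30.5   22.5   11.6  -39.1 -101.8   28.8]
b end ((508.9140625, 55.02871322631836), (14.000311851501465, 58.883079528808594), 89.1792984008789) (304, 197, 6, 22) mag y of left edge [0.06846237]
[[18, 16, 14, 11, 8, 8, 9, 9, 8, 9, 9, 7], [18, 17, 13, 12, 9, 8, 9, 8, 9, 7, 7, 7], [18, 17, 13, 12, 10, 8, 9, 9, 9, 7, 8, 7], [19, 15, 13, 11, 9, 8, 9, 9, 9, 8, 7, 7]]
```

Emit:
carry_out([
  [[-0.028,0,0.025],[0,0,0],0],
  [[-0.028,0,0.025],[0,0,0],0],
  [[-0.028,0,0.025],[0,0,0],0],
  [[-0.028,0,0.025],[0,0,0],0],
  [[-0.028,0,0.025],[0,0,0],0],
  [[-0.028,0,0.025],[0,0,0],0],
  [[-0.028,0,0.025],[0,0,0],0],
  [[-0.028,0,0.025],[0,0,0],0],
  [[-0.028,0,0.025],[0,0,0],0],
  [[-0.028,0,0.025],[0,0,0],0],
  [[-0.028,0,0.025],[0,0,0],0],
  [[-0.028,0,0.025],[0,0,0],0],
])

```text
time_s: 27.97
tcp_pos: [0.5083, 0.1283, 0.4312]
eef_rot: [-179.9, 45.0, -91.3]
contact_force: [1.0, 0.3, 0.6]
gripper_width: 0.0751
```

Emit:
carry_out([
  [[-0.028,0,0.025],[0,0,0],0],
  [[-0.028,0,0.025],[0,0,0],0],
  [[0,0,0],[0,6.9,0],0],
  [[0,0,0],[0,6.9,0],0],
  [[0,0,0],[0,6.9,0],0],
  [[0,0,0],[0,6.9,0],0],
  [[0,0,0],[0,6.9,0],0],
  [[0,0,0],[0,6.9,0],0],
  [[0,0,0],[0,6.9,0],0],
])

```text
time_s: 28.72
tcp_pos: [0.5103, 0.2018, 0.4357]
eef_rot: [-179.9, -3.6, -91.3]
contact_force: [-0.3, -0.7, -1.0]
gripper_width: 0.0878
```

Emit:
carry_out([
  [[0,0,0],[0,6.9,0],0],
  [[0,0,0],[0,6.9,0],0],
  [[0,0,0],[0,6.9,0],0],
  [[0,0,0],[0,6.9,0],0],
  [[0,0,0],[0,6.9,0],0],
  [[0,0,0],[0,6.9,0],0],
  [[0,0,0],[0,0,0],0],
  [[0,0,0],[0,0,0],0],
  [[0,0,0],[0,0,0],0],
])

```text
time_s: 29.47
tcp_pos: [0.5106, 0.2014, 0.4351]
eef_rot: [-180.0, -44.5, -91.3]
contact_force: [-0.1, -0.3, 0.4]
gripper_width: 0.0873
```

```bash
python3 - <<'E'
from h import *
st();go(mag(0,.12,.11),ori(-1),.159)
E
```

```text
29.4667 [0.5106 0.2014 0.4351] [-179.98  -44.48  -91.31] [-0.1 -0.3  0.4] 0.0873 [ 49.8  16.  -19.4  26.1 -91.8 -59.2]
tcp target [0.5109 0.2274 0.2224] dworld [ 2.000e-04  2.600e-02 -2.127e-01]  tool-shift(now) [-0.1675  0.0004  0.1335] rotvec [ 0.06  0.52 -0.08]  tool-shift(after rot) [-0.1687  0.0003  0.132 ]
```

Tile b's end sticks out the same amount (y ≈ 68 mm).

Emit:
carry_out([
  [[-0.021,0,0.0166],[0,0.25,0],0],
  [[-0.021,0,0.0166],[0,0.25,0],0],
  [[-0.021,0,0.0166],[0,0,0],0],
  [[-0.021,0,0.0166],[0,0,0],0],
  [[-0.021,0,0.0166],[0,0,0],0],
  [[-0.021,0,0.0166],[0,0,0],0],
  [[-0.021,0,0.0166],[0,0,0],0],
  [[-0.021,0,0.0166],[0,0,0],0],
  [[0,0,0],[0,0,0],0],
  [[0,0,0],[0,0,0],0],
  [[0,0,0],[0,0,0],0],
  [[0,0,0],[0,0,0],0],
])

```text
time_s: 30.47
tcp_pos: [0.5118, 0.226, 0.2244]
eef_rot: [-179.8, -45.1, -91.5]
contact_force: [0.2, 0.0, 0.5]
gripper_width: 0.088
```

```bash
python3 - <<'E'
from h import *
st();go(mag(0,.08,.067),ori(-1),.159)
E
```

```text
30.4667 [0.5118 0.226  0.2244] [-179.79  -45.05  -91.47] [0.2 0.  0.5] 0.088 [ 51.2  29.8 -29.8  27.2 -71.  -71.1]
tcp target [0.51   0.1874 0.1794] dworld [-0.0018 -0.0386 -0.045 ]  tool-shift(now) [-0.0045  0.001   0.0591] rotvec [-0.02 -0.05 -0.19]  tool-shift(after rot) [-0.0045  0.001   0.0591]
```

Emit:
carry_out([
  [[-0.0008,0.0002,0.0118],[0,0,-0.03],0],
  [[-0.0008,0.0002,0.0118],[0,0,-0.03],0],
  [[-0.0008,0.0002,0.0118],[0,0,-0.03],0],
  [[-0.0008,0.0002,0.0118],[0,0,0],0],
  [[-0.0008,0.0002,0.0118],[0,0,0],0],
  [[0,0,0],[0,0,0],0],
  [[0,0,0],[0,0,0],0],
  [[0,0,0],[0,0,0],0],
  [[0,0,0],[0,0,0],0],
])

```text
time_s: 31.22
tcp_pos: [0.5099, 0.1875, 0.179]
eef_rot: [-179.9, -45.1, -91.3]
contact_force: [-0.4, 0.3, -0.3]
gripper_width: 0.0879
```

```bash
python3 - <<'E'
from h import *
st();go(mag(0,.074,.060),ori(-1),.159)
E
```

```text
31.2167 [0.5099 0.1875 0.179 ] [-179.93  -45.13  -91.26] [-0.4  0.3 -0.3] 0.0879 [ 48.4  31.8 -35.5  30.9 -63.7 -73.9]
tcp target [0.5099 0.1814 0.1724] dworld [ 0.     -0.0061 -0.0066]  tool-shift(now) [-0.0004 -0.0002  0.009 ] rotvec [-0.02 -0.13 -0.04]  tool-shift(after rot) [-0.0004 -0.0002  0.009 ]
```

Repeating the grip, partial pull and regrip.

Emit:
carry_out([
  [[0,0,0.003],[0,0,0],0],
  [[0,0,0.003],[0,0,0],0],
  [[0,0,0.0028],[0,0,0],0],
  [[0,0,0],[0,0,0],0],
  [[0,0,0],[0,0,0],0],
  [[0,0,0],[0,0,0],255],
  [[0,0,0],[0,0,0],255],
  [[0,0,0],[0,0,0],255],
  [[0,0,0],[0,0,0],255],
  [[0,0,0],[0,0,0],255],
  [[0,0,0],[0,0,0],255],
], grip_force=45)

```text
time_s: 32.13
tcp_pos: [0.5095, 0.1808, 0.1718]
eef_rot: [180.0, -45.2, -91.2]
contact_force: [-0.8, 3.1, -0.1]
gripper_width: 0.0637
```

Emit:
carry_out([
  [[-0.001,0,-0.001],[0,0,0],255],
  [[-0.002,0,-0.002],[0,0,0],255],
  [[-0.002,0,-0.002],[0,0,0],255],
  [[-0.002,0,-0.002],[0,0,0],255],
])

```text
time_s: 32.47
tcp_pos: [0.5092, 0.19, 0.1716]
eef_rot: [179.9, -45.3, -91.2]
contact_force: [-0.4, -3.6, -0.8]
gripper_width: 0.0635
```

Emit:
carry_out([
  [[-0.002,0,-0.002],[0,0,0],255],
  [[-0.002,0,-0.002],[0,0,0],255],
  [[-0.002,0,-0.002],[0,0,0],255],
  [[-0.002,0,-0.002],[0,0,0],255],
  [[-0.002,0,-0.002],[0,0,0],255],
  [[-0.002,0,-0.002],[0,0,0],255],
  [[-0.001,0,-0.001],[0,0,0],255],
  [[0,0,0],[0,0,0],255],
])

```text
time_s: 33.13
tcp_pos: [0.5099, 0.2092, 0.1717]
eef_rot: [180.0, -45.2, -91.2]
contact_force: [-1.8, -0.7, 0.9]
gripper_width: 0.0635
```

```bash
python3 - <<'E'
from h import *
st();h=cv2.cvtColor(r.capture("top")[:,:,::-1].copy(),cv2.COLOR_BGR2HSV).astype(int)
m=(h[...,0]<11)&(h[...,1]>150)&(h[...,2]>130)
w=m.copy();w[:,:280]=0;w[:,312:]=0;w[:185]=0;w[235:]=0
q,b=rect("top",w,.064);print("b end",q,b, "mag y of left edge",((ray("top",[[b[0]-.5,b[1]+b[3]/2]],.064)-M0)@My))
E
```

```text
33.1333 [0.5099 0.2092 0.1717] [179.95 -45.22 -91.19] [-1.8 -0.7  0.9] 0.0635 [ 50.   33.3 -33.6  29.5 -64.5 -74.1]
b end ((507.5539245605469, 68.8662109375), (42.10496520996094, 61.58533477783203), 89.94747924804688) (294, 197, 16, 23) mag y of left edge [0.09636513]
```

Emit:
carry_out([
  [[0,0,0],[0,0,0],0],
  [[0,0,0],[0,0,0],0],
  [[0,0,0],[0,0,0],0],
  [[0,0,0],[0,0,0],0],
  [[0.0055,0,0.0041],[0,0,0],0],
  [[0.0055,0,0.0041],[0,0,0],0],
  [[0.0055,0,0.0041],[0,0,0],0],
  [[0.0055,0,0.0041],[0,0,0],0],
  [[0,0,0],[0,0,0],0],
  [[0,0,0],[0,0,0],0],
  [[0,0,0],[0,0,0],0],
])

```text
time_s: 34.1
tcp_pos: [0.5095, 0.1815, 0.1759]
eef_rot: [180.0, -45.2, -91.2]
contact_force: [-0.2, 0.2, 0.8]
gripper_width: 0.0879
```

Emit:
carry_out([
  [[0,0,0],[0,0,0],255],
  [[0,0,0],[0,0,0],255],
  [[0,0,0],[0,0,0],255],
  [[0,0,0],[0,0,0],255],
  [[0,0,0],[0,0,0],255],
  [[0,0,0],[0,0,0],255],
], grip_force=58)

```text
time_s: 34.6
tcp_pos: [0.5094, 0.1818, 0.1757]
eef_rot: [179.9, -45.2, -91.2]
contact_force: [0.4, 1.0, -0.4]
gripper_width: 0.0633
```

```bash
python3 - <<'E'
from h import *
st();go(mag(0,.0745,.0635),ori(-1),.159)
E
```

```text
34.6 [0.5094 0.1818 0.1757] [179.95 -45.22 -91.19] [ 0.4  1.  -0.4] 0.0633 [ 48.   31.9 -36.2  31.3 -63.1 -74.1]
tcp target [0.5099 0.1819 0.1759] dworld [0.0006 0.0001 0.0002]  tool-shift(now) [ 0.0001 -0.0006 -0.0003] rotvec [ 0.05 -0.22  0.01]  tool-shift(after rot) [ 0.0001 -0.0006 -0.0003]
```

Emit:
carry_out([
  [[-0.003,0,-0.003],[0,0,0],255],
  [[-0.006,0,-0.006],[0,0,0],255],
  [[-0.008,0,-0.008],[0,0,0],255],
  [[-0.008,0,-0.008],[0,0,0],255],
  [[-0.008,0,-0.008],[0,0,0],255],
  [[-0.008,0,-0.008],[0,0,0],255],
  [[-0.006,0,-0.006],[0,0,0],255],
  [[-0.004,0,-0.004],[0,0,0],255],
  [[-0.001,0,-0.001],[0,0,0],255],
  [[0,0,0],[0,0,0],255],
  [[0,0,0],[0,0,0],255],
  [[0,0,0],[0,0,0],255],
])

```text
time_s: 35.6
tcp_pos: [0.5108, 0.2547, 0.1754]
eef_rot: [179.9, -45.2, -91.2]
contact_force: [-0.9, 0.0, -1.9]
gripper_width: 0.0635
```

```bash
python3 - <<'E'
from h import *
st()
a=r.capture("top")[:,:,::-1][150:250,220:370];b=r.capture("side")[:,:,::-1][180:300,180:310]
cv2.imwrite("pics/t6.png",np.hstack([cv2.resize(a,(450,300),interpolation=2),cv2.resize(b,(325,300),interpolation=2)]))
E
```

```text
35.6 [0.5108 0.2547 0.1754] [179.92 -45.23 -91.21] [-0.9  0.  -1.9] 0.0635 [ 53.   34.8 -28.8  26.5 -68.1 -73.6]
```

View pics/t6.png

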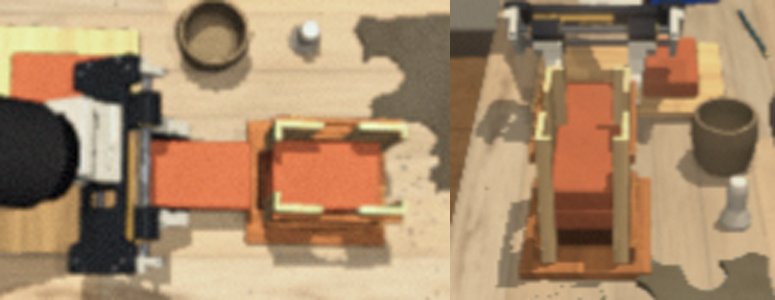

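Emit:
carry_out([
  [[0.005,0,-0.005],[0,0,0],255],
  [[0.01,0,-0.01],[0,0,0],255],
  [[0.01,0,-0.01],[0,0,0],255],
  [[0.007,0,-0.007],[0,0,0],255],
  [[0.003,0,-0.003],[0,0,0],255],
  [[-0.005,0.001,-0.005],[0,0,0],255],
  [[-0.01,0.002,-0.01],[0,0,0],255],
  [[-0.015,0.003,-0.015],[0,0,0],255],
  [[-0.017,0.003,-0.017],[0,0,0],255],
  [[-0.017,0.003,-0.017],[0,0,0],255],
  [[-0.015,0.003,-0.015],[0,0,0],255],
  [[-0.008,0.002,-0.008],[0,0,0],255],
])

```text
time_s: 36.7
tcp_pos: [0.4961, 0.3822, 0.2233]
eef_rot: [179.9, -45.2, -91.1]
contact_force: [-0.1, 0.0, -1.9]
gripper_width: 0.0635
```

Emit:
carry_out([
  [[-0.005,0.001,-0.005],[0,0,0],255],
  [[0,0,0],[0,0,0],255],
  [[0,0,0],[0,0,0],255],
])

```text
time_s: 36.95
tcp_pos: [0.4955, 0.3856, 0.2238]
eef_rot: [179.9, -45.3, -91.1]
contact_force: [0.1, -1.2, -1.5]
gripper_width: 0.0634
```

```bash
python3 - <<'E'
from h import *
st();go(np.array([.496,.3845,.165]),ori(-1))
E
```

```text
36.95 [0.4955 0.3856 0.2238] [179.88 -45.29 -91.14] [ 0.1 -1.2 -1.5] 0.0634 [ 61.   36.6 -13.9  19.5 -81.8 -72.5]
tcp target [0.496  0.3845 0.165 ] dworld [ 0.0005 -0.0011 -0.0588]  tool-shift(now) [-0.041  -0.0006  0.0421] rotvec [ 0.08 -0.29  0.04]  tool-shift(after rot) [-0.0408 -0.0005  0.0423]
```

Emit:
carry_out([
  [[-0.004,0,0.004],[0,0,0],255],
  [[-0.007,0,0.007],[0,0,0],255],
  [[-0.007,0,0.007],[0,0,0],255],
  [[-0.007,0,0.007],[0,0,0],255],
  [[-0.007,0,0.007],[0,0,0],255],
  [[-0.006,0,0.006],[0,0,0],255],
  [[-0.004,0,0.004],[0,0,0],255],
  [[-0.003,0,0.003],[0,0,0],255],
  [[-0.001,0,0.001],[0,0,0],255],
  [[-0.001,0,0.001],[0,0,0],255],
  [[0,0,0],[0,0,0],255],
])

```text
time_s: 37.87
tcp_pos: [0.4958, 0.3856, 0.158]
eef_rot: [180.0, -45.2, -91.2]
contact_force: [0.5, 0.3, -2.0]
gripper_width: 0.0636
```

Emit:
carry_out([
  [[-0.001,0,0.001],[0,0,0],255],
  [[-0.001,0,0.001],[0,0,0],255],
  [[0,0,0],[0,0,0],255],
])

```text
time_s: 38.12
tcp_pos: [0.4957, 0.3855, 0.1552]
eef_rot: [179.9, -45.2, -91.2]
contact_force: [-0.6, 1.2, -1.2]
gripper_width: 0.0635
```

Emit:
carry_out([
  [[-0.0007,0,0.0007],[0,0,0],255],
  [[0,0,0],[0,0,0],255],
])

```text
time_s: 38.28
tcp_pos: [0.4957, 0.3855, 0.1541]
eef_rot: [179.9, -45.2, -91.2]
contact_force: [-0.0, -0.4, -1.8]
gripper_width: 0.0634
```

Emit:
carry_out([
  [[-0.0006,0,0.0006],[0,0,0],255],
  [[0,0,0],[0,0,0],255],
])

```text
time_s: 38.45
tcp_pos: [0.4957, 0.3856, 0.1536]
eef_rot: [180.0, -45.3, -91.2]
contact_force: [0.9, 1.1, 1.4]
gripper_width: 0.0637
```

Emit:
carry_out([
  [[-0.0004,0,0.0004],[0,0,0],255],
  [[0,0,0],[0,0,0],255],
])

```text
time_s: 38.62
tcp_pos: [0.4957, 0.3857, 0.1536]
eef_rot: [180.0, -45.3, -91.2]
contact_force: [-2.4, 1.7, 5.8]
gripper_width: 0.0637
```

In contact with the board. I'll open only part way, since the other tile is close, and retract.

Emit:
carry_out([
  [[0,0,0],[0,0,0],35],
  [[0,0,0],[0,0,0],35],
  [[0,0,0],[0,0,0],35],
  [[0,0,0],[0,0,0],35],
  [[0,0,0],[0,0,0],35],
])

```text
time_s: 39.03
tcp_pos: [0.4957, 0.3854, 0.1526]
eef_rot: [179.9, -45.2, -91.2]
contact_force: [-0.3, 0.1, -0.1]
gripper_width: 0.0753
```

Emit:
carry_out([
  [[0,0,-0.01],[0,0,0],35],
  [[0,0,-0.02],[0,0,0],35],
  [[0,0,-0.02],[0,0,0],35],
  [[0,0,-0.02],[0,0,0],35],
  [[0.02,0,-0.02],[0,0,0],35],
  [[0.028,0,-0.028],[0,0,0],35],
  [[0.028,0,-0.028],[0,0,0],35],
  [[0.028,0,-0.028],[0,0,0],35],
  [[0.028,0,-0.028],[0,0,0],35],
  [[0.02,0,-0.02],[0,0,0],35],
  [[0,0,0],[0,0,0],35],
  [[0,0,0],[0,0,0],35],
])

```text
time_s: 40.03
tcp_pos: [0.4969, 0.4362, 0.42]
eef_rot: [-179.9, -45.0, -91.3]
contact_force: [-0.5, 0.3, -0.8]
gripper_width: 0.0753
```

```bash
python3 - <<'E'
from h import *
st()
t=r.capture("top")[:,:,::-1].copy();a=t[145:250,200:370];b=r.capture("side")[:,:,::-1][180:300,180:310]
cv2.imwrite("pics/t7.png",np.hstack([cv2.resize(a,(454,280),interpolation=2),cv2.resize(b,(303,280),interpolation=2)]))
h=cv2.cvtColor(t,cv2.COLOR_BGR2HSV).astype(int)
m=(h[...,0]<11)&(h[...,1]>150)&(h[...,2]>120)
for nm,y0,y1,x0,x1,z in(("a",150,195,205,275,.042),("b",195,245,205,275,.042),("mag",180,240,295,365,.088)):
    w=np.zeros(m.shape,bool);w[y0:y1,x0:x1]=m[y0:y1,x0:x1];print(nm,rect("top",w,z))
E
```

```text
40.0333 [0.4969 0.4362 0.42  ] [-179.88  -44.98  -91.31] [-0.5  0.3 -0.8] 0.0753 [  62.9   30.1    2.8   18.6 -103.9  -66.5]
a (((594.3187255859375, 240.15423583984375), (60.88313293457031, 94.50006866455078), 0.06654897332191467), (224, 168, 34, 22))
b (((491.19915771484375, 243.7016143798828), (59.4726448059082, 96.08462524414062), 0.08862826973199844), (222, 204, 35, 22))
mag (((505.0741271972656, -1.5843429565429688), (100.05848693847656, 60.56984329223633), 89.86396026611328), (310, 197, 37, 23))
```

View pics/t7.png

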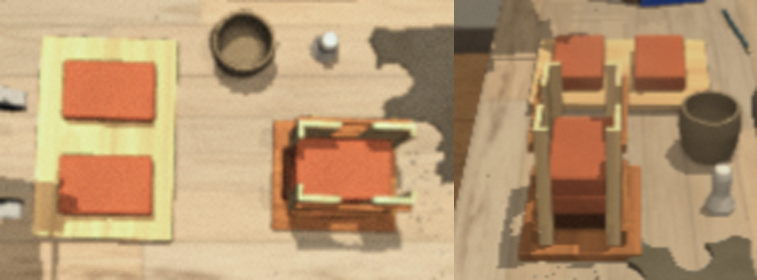

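Both tiles lie on the board 103 mm apart, the two others are sunk in the magazine, and the stamp is where it was. Handing in.

```bash
python3 -c "
from plant import r
print(r.close_job())"
```

```text
the job is handed in; nothing more can be done
None
```

I drew the two lowest tiles one after the other and laid both on the ware board. The job was handed in at about 40 s. The close call gives no verdict, so what follows rests on my own checks.

For each tile I pushed it from the back by about 17 mm (5 to 9 N) and gripped the protruding end with the fingers tilted 45°. I drew it part way and gripped it again nearer its middle before pulling it clear. The stack dropped, and I lowered the tile until the force showed contact with the board.

| Last check, from the top camera | Found | Limit |
|---|---|---|
| First tile, from board middle (x / y) | +47 / −4 mm | ±80 / ±48 mm |
| Second tile, from board middle (x / y) | −56 / 0 mm | ±80 / ±48 mm |
| Distance between the two tiles | 103 mm | over 60 mm |
| Top tile in the magazine, from its axis (x / y) | −1 / +3.5 mm | ±8 mm |

- **Upper tiles:** both cameras showed the two remaining tiles sunk onto the sole, one on the other. I judged tilt and height by eye only.
- **Stamp:** it looked unmoved in the last pictures; I did not measure it again.
- **Arm:** it was clear of everything at hand-in.
- **Disagreement:** the top camera's tile centres along the magazine's y axis read about 2 mm further forward than the magazine's edges implied. That is within the stated calibration error.

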